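Level the setting stand and pack the dessert pots in its round tin

TASK

The desserts must set level: first, with the tin still empty, spin the stand's knurled brass collar up its threaded post until its top face is level with the lower edge of the red ring on the post. Then pack every dessert pot from the chopping board into the round tin, standing upright on its floor in one layer, one pot in the middle and the rest close round it. Leave the collar at the mark, and leave the shaker, the spice jar and the timer where they are.

Things in the scene. Friction and masses are not known exactly. Their poses are not given: they have to be found in the camera images.
- mark (a point): On the axis of the upright steel threaded post (12 mm thick) of the levelling stand, level with the LOWER edge of the red ring (4 mm wide) painted on it; 77 mm above the worktop, 14 mm below the post's end. z up; +y points along the stand to the tin (tin centre 130 mm from the post). The stand is fixed; its dark wooden base is 170 x 280 x 12 mm.
- collar_top (a point): Centre of the top face of the knurled brass collar on the post. The knurled part, 42 mm in diameter, reaches 22 mm down from here; below it a 26 mm hub, 10 mm long, then the deck's arm (22 mm wide, towards the tin). The collar carries that end of the deck, which is level when this point is at the mark's height. It starts 6 to 12 mm below the mark.
- collar (a joint): Turn of the collar, rad, growing counter-clockwise seen from above; 0 when its top is at the mark. Right-hand thread: counter-clockwise raises it 10 mm a turn, clockwise lowers it. Light friction (0.06 N m); it stays where it is left and has no stop at the mark. It can go up 7 mm past the mark.
- deck (a joint): Tilt of the hinged aluminium deck that carries the tin, in rad: 0 is level, negative when the end at the post is low; it follows the collar (0.0435 rad per 10 mm).
- tin (a point): Centre of the inner floor of the round blue tin fixed on the deck; z is the tin's axis. Inside diameter 156 mm, wall 3 mm thick, rim 24 mm above this floor; its floor is 48 mm above the worktop when level. Seven pots fit side by side: one in the middle, six round it.
- pot1_mid (a point): A dessert pot: white round body 48 mm in diameter and 32 mm high with a blue stripe, fixed wooden lid with a round knob 22 mm in diameter that stands from 32 to 66 mm above the underside. About 90 g. This point is its centre, 33 mm above the underside; z up when upright. Starts upright on the chopping board (11 mm thick). May be absent.
- pot2_mid (a point): Another dessert pot exactly like pot1 (point 33 mm above its underside). May be absent.
- pot3_mid (a point): Another dessert pot exactly like pot1 (point 33 mm above its underside). May be absent.
- pot4_mid (a point): Another dessert pot exactly like pot1 (point 33 mm above its underside). May be absent.
- pot5_mid (a point): Another dessert pot exactly like pot1 (point 33 mm above its underside). May be absent.
- pot6_mid (a point): Another dessert pot exactly like pot1 (point 33 mm above its underside). May be absent.
- pot7_mid (a point): Another dessert pot exactly like pot1 (point 33 mm above its underside). May be absent.
- salt_shaker: Bystander: glass shaker with grey cap, 44 mm wide, 90 mm high, standing behind the stand; origin at its underside.
- spice_jar: Bystander: spice jar with dark cap, 41 mm wide, 105 mm high, behind the stand; origin at its underside.
- timer: Bystander: red and cream twist timer, 64 mm wide, 54 mm high, behind the stand; origin at its underside.
- board: White chopping board, 240 by 340 by 11 mm, lying on the worktop, fixed; origin at the centre of its underside, long side along its y. Behind board and stand, wall cabinets hang about 0.43 m above the worktop, from roughly x = 0.62 on: keep the wrist clear of them.
There are look-alikes about, which are no part of the job. What is shaped like the part that bears pot3_mid but green is not meant.

How it is judged:
On the way:
1. with the tin still empty, the collar's top stands within 2.5 mm of the lower edge of the red ring (z of collar_top in the frame of mark between -0.0025 and 0.0025 m and horizontal distance between each of pot1_mid, pot2_mid, pot3_mid, pot4_mid, pot5_mid, pot6_mid, pot7_mid and tin above 0.085 m), for 0.3 s.
At the end, for the whole second after the job is handed in: Collar top within 2.5 mm of the lower edge of the red ring; every pot present stands upright (within 0.12 rad) and at rest on the tin's floor (its centre 29 to 37 mm above it), its axis within 60 mm of the tin's; one pot is within 12 mm of the tin's centre (z of collar_top in the frame of mark between -0.0025 and 0.0025 m and horizontal distance between each of pot1_mid, pot2_mid, pot3_mid, pot4_mid, pot5_mid, pot6_mid, pot7_mid and tin below 0.06 m and z of pot1_mid in the frame of tin between 0.029 and 0.037 m and angle between each of pot1_mid, pot2_mid, pot3_mid, pot4_mid, pot5_mid, pot6_mid, pot7_mid's own z axis and vertical below 0.12 rad and linear speed of each of pot1, pot2, pot3, pot4, pot5, pot6, pot7 below 0.02 m/s and z of pot2_mid in the frame of tin between 0.029 and 0.037 m and z of pot3_mid in the frame of tin between 0.029 and 0.037 m and z of pot4_mid in the frame of tin between 0.029 and 0.037 m and z of pot5_mid in the frame of tin between 0.029 and 0.037 m and z of pot6_mid in the frame of tin between 0.029 and 0.037 m and z of pot7_mid in the frame of tin between 0.029 and 0.037 m and horizontal distance between any of pot1_mid, pot2_mid, pot3_mid, pot4_mid, pot5_mid, pot6_mid, pot7_mid and tin below 0.012 m); the robot touches nothing.
It fails at once if the salt shaker, the spice jar or the timer is moved more than 30 mm (distance of any of salt_shaker, spice_jar, timer from where it was at the start of the episode above 0.03 m).
Of pot1, pot2, pot3, pot4, pot5, pot6, pot7 only 5 to 7 are there at a start; the rules pass over those that are not, and their reading is None.
At some moment in a run one of pot1, pot2, pot3, pot4, pot5, pot6, pot7 may be knocked a few centimetres aside while the robot is not near it.
It also fails if it takes over 210 s, if anything falls off the work surface, if the arm or the gripper's body presses on something with over 40 N, if the wrist force passes 120 N, or if a joint passes its speed limit or range.

ROBOT

A 6-joint arm with a two-finger parallel gripper is mounted at the origin on a cart in front of the work surface, level with it; the furniture and walls round the work are solid. World frame = base frame: x ahead of the robot, y to its left, z up, the work surface at z = 0. Lengths are in m, angles in rad, forces in N, time in s.
With the tool pointing down it reaches from about 0.35 to 0.975 m from the base axis. Payload 4.9 kg.
Tool frame: the origin (TCP) lies on the mounting face of the last link; the fingertips stand 173 mm ahead of it and the grasp point (between the pads) lies 155 mm ahead of it; z points along the fingers, y is the line along which they close (so a half turn about z gives the same grasp; the last joint's range is limited). The gripper opens to 85 mm and grips with 20 to 120 N. Pads are 22 mm wide; open, the fingers measure 114 mm over their backs; the gripper's body (76 mm by 85 mm) begins 54 mm behind the grasp point. The pads swing forward as they close: fully open they stand 13 mm farther back than shut.
Start: joints at [1.047, 0.053, 1.613, -0, 1.476, -0.119], TCP at [0.246, 0.574, 0.405] pointing down, gripper open.
Joint ranges: [-3.01, 3.01], [-1.01, 2.22], [0.06, 2.58], [-1.02, 4.17], [0.09, 2.62], [-3.14, 3.14]. Speed limits (rad/s): [2.57, 2.57, 3.14, 3.14, 3.14, 3.14].

INTERFACE

Orientations are given as a rotation vector (axis times angle).
In Python, from station import monitor, eyes, finish_job gives the robot as it stands. The module is installed in compiled form; this text tells all that it offers.
- The arm moves only by the tool step_arm, never from a script. Its argument "commands" is a list of rows, each a list of 3 entries, a list of its own where there are three numbers: the opening in per cent of the stroke, from 0 (shut) to 100 (fully open), then the shift along the tool's x, y, z in mm, then the turn about the tool's z in degrees. In form: [[hand, [x, y, z], yaw], ...]. A call has 1 to 12 rows; each row is the pose to reach, as a shift and turn from the pose commanded when the call began, along the tool's axes at that moment; what a row does not reach only later rows make up. A row lasts 1/8 s, in which the tool goes at most 62.5 mm and 10.7 degrees, less where a joint would pass 70% of its speed; a pose out of reach is approached as far as the arm can. A call with a gripper value outside its range is refused whole. The fingers move at their own pace and stop on an object; "squeeze" is the grip in N (left out, the last holds). Time passes only in rows, so rows that repeat a pose let the fingers close. It gives the time, the measured TCP pose, the force, the opening and the grip force at its end, in the units of the state.
- monitor.get_obs(): the state, without advancing time (a new reading comes with each control period).
- eyes.get_image(name): name is "scene" or "top" or "wrist"; returns the picture (400x640x3 uint8, red, green, blue); there is no depth.
- eyes.camera_info(name): a dict with "camera_matrix" (3x3 intrinsics, pixels), "extrinsics" (4x4, takes a point from camera to world coordinates). Camera axes: x right, y down, z forward; pixel columns grow to the right and rows downward; lengths in m; the calibration is good to about 2 mm. The wrist camera is an equidistant fisheye: a pixel r from the principal point sees the ray r / f radians off the axis. A picture is of the moment at which its call begins: read the wrist's pose just before it. camera_info takes no time and is no camera call; for the wrist camera it gives the pose at the moment of the call.
- finish_job(): hands the job in; it is judged then, once.
The state is a dict: "t": time; "q": joint angles; "dq": joint speeds; "effort": joint torques, N m; "tool_pos": TCP position; "tool_rot": TCP orientation; "contact_force": force on the tool from outside, world axes, zero at the start; "wrist_torque": the same for the moment, N m; "opening": finger opening in m; "grip_force": force on a finger pad.
Only numpy, scipy, OpenCV 4.12 (cv2) and the standard library are available. Lean on these libraries where they do the work, as an engineer would, in place of code of your own. Each camera call takes 0.05 s, during which the arm holds its last target. There are 200 camera calls.

## Working session

There is one attempt and no reset: what is moved stays moved. The work goes in short steps, Python scripts to look and compute and a tool call to move; the robot and the scene stay as the last step left them, time stands still between calls to the robot, and variables do not carry over. Pictures are saved under pics/ and viewed, at most 14 in all, crops included, and the job is handed in when it is done.

Besides the shell and the picture viewer there is one more tool, called as name(argument=value, ...), one argument or row to a line, values as JSON. step_arm: Moves the arm, as the interface text tells. Its arguments: {"type":"object","properties":{"commands":{"type":"array"},"squeeze":{"type":"number"}},"required":["commands"]}

```bash
mkdir -p pics
cat > h.py <<'E'
import numpy as np, cv2
from scipy.spatial.transform import Rotation as R
from station import monitor, eyes
def snap(n,f=None):
    info=eyes.camera_info(n); im=eyes.get_image(n)
    if f: cv2.imwrite('pics/'+f,im[:,:,::-1])
    return im,info
def ray(info,uv,fish=False):
    K=np.array(info['camera_matrix']);E=np.array(info['extrinsics'])
    x=(uv[0]-K[0,2])/K[0,0];y=(uv[1]-K[1,2])/K[1,1]
    if fish:
        r=np.hypot(x,y); d=np.array([np.sin(r)*x/max(r,1e-9),np.sin(r)*y/max(r,1e-9),np.cos(r)])
    else: d=np.array([x,y,1.])
    d=E[:3,:3]@d
    return E[:3,3],d/np.linalg.norm(d)
def plane(info,uv,z,fish=False):
    o,d=ray(info,uv,fish); return o+d*(z-o[2])/d[2]
def two(a,b):
    (o1,d1),(o2,d2)=a,b
    A=np.stack([d1,-d2],1); s=np.linalg.lstsq(A,o2-o1,rcond=None)[0]
    p,q=o1+s[0]*d1,o2+s[1]*d2
    return (p+q)/2,np.linalg.norm(p-q)
def proj(info,P):
    K=np.array(info['camera_matrix']);E=np.array(info['extrinsics'])
    c=E[:3,:3].T@(np.array(P)-E[:3,3]); return (K@c/c[2])[:2]
E
python3 - <<'E'
from h import *
for n in ['scene','top','wrist']:
    im,i=snap(n,n+'0.png'); print(n,np.round(i['camera_matrix'],1).tolist(),np.round(i['extrinsics'],3).tolist())
print(monitor.get_obs())
E
```

```text
scene [[466.7, 0.0, 316.3], [0.0, 466.7, 199.3], [0.0, 0.0, 1.0]] [[-0.46, -0.439, 0.772, -0.699], [-0.888, 0.237, -0.394, 0.812], [-0.01, -0.867, -0.498, 0.856], [0.0, 0.0, 0.0, 1.0]]
top [[473.6, 0.0, 321.9], [0.0, 473.6, 198.9], [0.0, 0.0, 1.0]] [[0.374, -0.777, 0.506, -0.405], [-0.927, -0.304, 0.219, -0.233], [-0.016, -0.551, -0.834, 1.652], [0.0, 0.0, 0.0, 1.0]]
wrist [[309.7, 0.0, 323.0], [0.0, 309.7, 201.1], [0.0, 0.0, 1.0]] [[0.394, 0.878, 0.273, 0.176], [0.919, -0.375, -0.119, 0.603], [-0.002, 0.298, -0.955, 0.374], [0.0, 0.0, 0.0, 1.0]]
{'t': 0.15, 'q': array([ 1.04696533e+00,  5.32538825e-02,  1.61398571e+00,  9.90539865e-06,
        1.47598637e+00, -1.18990819e-01]), 'dq': array([ 1.37835461e-03, -1.04508954e-03, -5.66111243e-03, -3.97834187e-05,
       -3.09472990e-03,  2.24723911e-03]), 'effort': array([-2.86144095e-04, -3.94244277e+01, -3.70720053e+01, -1.63814993e-04,
        4.70767409e-03, -2.21473954e-05]), 'tool_pos': array([0.24606032, 0.57430294, 0.40371077]), 'tool_rot': array([-6.31483305e-01, -3.07693466e+00,  2.42891766e-03]), 'contact_force': array([-0.23139761, -0.1207788 ,  0.49584477]), 'wrist_torque': array([-0.00860645,  0.00647065,  0.02170943]), 'grip_force': 0.0, 'opening': 0.08554091042837174}
```

View pics/scene0.png

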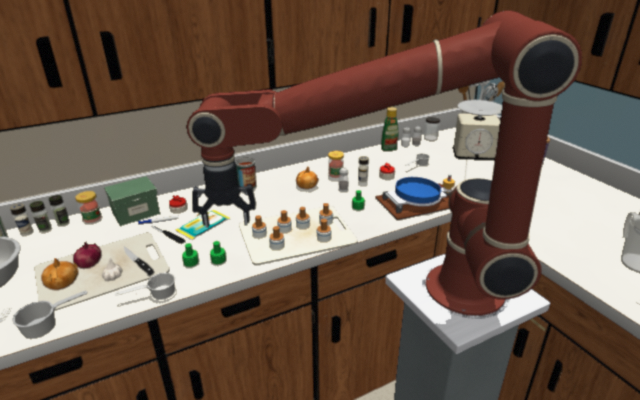

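View pics/top0.png

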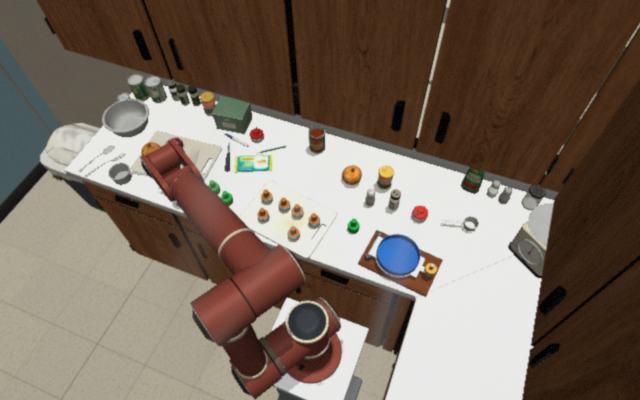

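The pictures show six pots on the board (scene about x 259–326, y 205–240; top x 263–314, y 196–233), and green decoys. The blue tin is at top (399,255), with the brass collar at top (431,268) and scene (449,183).

Run:
```python
from h import *
s=cv2.imread('pics/scene0.png');t=cv2.imread('pics/top0.png')
a=cv2.resize(s[165:225,370:470],None,fx=4,fy=4,interpolation=3);b=cv2.resize(t[225:300,350:450],None,fx=4,fy=4,interpolation=3)
c=cv2.resize(s[195:260,235:360],None,fx=3.2,fy=3.2,interpolation=3);d=cv2.resize(t[180:250,240:340],None,fx=4,fy=4,interpolation=3)
W=np.zeros((600,800,3),np.uint8)
W[:240,:400]=a;W[:300,400:]=b;W[300:300+c.shape[0],:400]=c;W[300:580,400:]=d
cv2.imwrite('pics/crops.png',W)
for n,im,(y0,y1,x0,x1) in [('scene',s,(195,260,235,360)),('top',t,(180,250,240,340))]:
    h=cv2.cvtColor(im,cv2.COLOR_BGR2HSV)[y0:y1,x0:x1]
    m=((h[...,0]<18)&(h[...,1]>120)).astype(np.uint8)
    k,l,st,ce=cv2.connectedComponentsWithStats(m)
    print(n,[(np.round(ce[i]+[x0,y0],1).tolist(),st[i].tolist()) for i in range(1,k) if st[i][4]>8])
for n,im,(y0,y1,x0,x1) in [('scene',s,(165,225,370,470)),('top',t,(225,300,350,450))]:
    h=cv2.cvtColor(im,cv2.COLOR_BGR2HSV)[y0:y1,x0:x1]
    for nm,m in [('blue',(h[...,0]>100)&(h[...,0]<130)&(h[...,1]>120)),('brass',(h[...,0]>17)&(h[...,0]<32)&(h[...,1]>120))]:
        k,l,st,ce=cv2.connectedComponentsWithStats(m.astype(np.uint8))
        i=1+np.argmax(st[1:,4]); print(n,nm,ce[i]+[x0,y0],st[i]+[x0,y0,0,0,0])
```

```text
scene [([325.5, 210.6], [85, 9, 12, 12, 80]), ([302.1, 214.3], [62, 12, 12, 13, 82]), ([283.7, 217.8], [43, 16, 12, 12, 83]), ([258.3, 223.0], [18, 21, 12, 13, 93]), ([323.5, 226.2], [83, 24, 12, 13, 100]), ([276.2, 234.0], [35, 31, 13, 14, 107]), ([351.7, 256.9], [103, 57, 22, 8, 92])]
top [([265.8, 195.0], [22, 10, 9, 10, 68]), ([283.7, 202.9], [40, 18, 9, 10, 69]), ([296.9, 209.6], [53, 25, 9, 10, 45]), ([262.5, 213.2], [18, 28, 10, 10, 71]), ([313.5, 219.0], [69, 34, 10, 10, 74]), ([241.7, 224.8], [0, 41, 6, 7, 26]), ([293.5, 231.9], [49, 47, 10, 10, 64]), ([250.2, 241.7], [0, 51, 28, 19, 364])]
scene blue [417.57592801 189.84814398] [396 178  44  25 889]
scene brass [448.11842105 183.36842105] [444 179  10  10  76]
top blue [397.47903226 254.84758065] [ 377  236   43   38 1240]
top brass [430.18947368 269.33684211] [425 263  12  13  95]
```

View pics/crops.png

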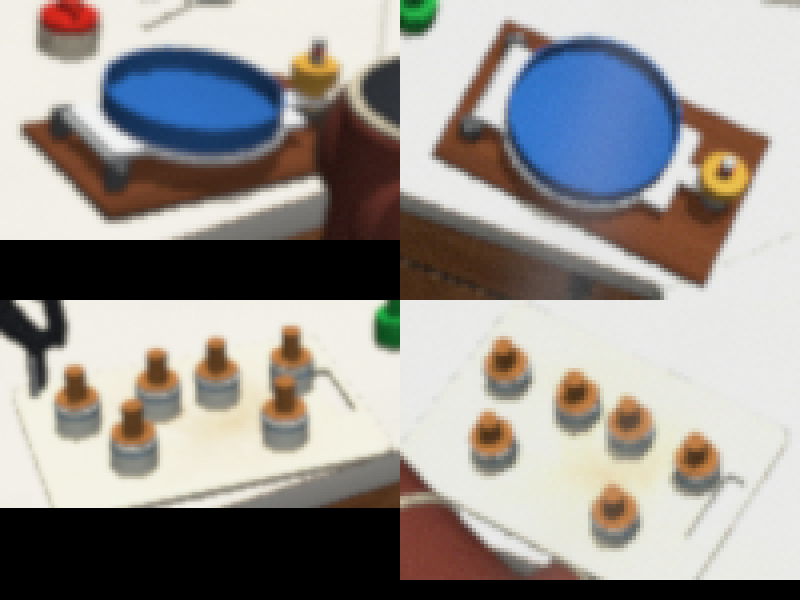

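The crops confirm six pots, and the brass collar with the post end above it. The tin is empty, and the scale of the collar, stand and board all match the text. Next I triangulate.

Run:
```python
from h import *
s=eyes.camera_info('scene');t=eyes.camera_info('top')
P=[(325.5,210.6,313.5,219),(302.1,214.3,297,209.3),(283.7,217.8,283.7,202.9),(258.3,223,265.8,195),(323.5,226.2,293.5,231.9),(276.2,234,262.5,213.2)]
for a,b,c,d in P:
    p,e=two(ray(s,(a,b)),ray(t,(c,d))); print('pot',p.round(3),round(e,4))
# tin rim ellipse centre: extents of blue
p,e=two(ray(s,(448.3,184.0)),ray(t,(430.5,268.5)));print('collar',p.round(3),e)
p,e=two(ray(s,(417.6,188.5)),ray(t,(398,255)));print('tin',p.round(3),e)
print('collar top z.07',plane(t,(430.7,268.3),.067).round(3),'tin rim',plane(t,(398.3,254),.07).round(3))
for uv in [(350+105/4,225+20/4),(350+370/4,225+140/4),(350+305/4,225+283/4),(350+35/4,225+158/4)]: print('base',plane(t,uv,.012).round(3))
```

```text
pot [0.466 0.183 0.051] 0.0003
pot [0.484 0.261 0.051] 0.0016
pot [0.492 0.324 0.051] 0.0014
pot [0.5   0.408 0.052] 0.0006
pot [0.385 0.233 0.052] 0.0014
pot [0.416 0.382 0.052] 0.0011
collar [ 0.424 -0.301  0.051] 0.007758687786114407
tin [ 0.434 -0.172  0.058] 0.0007573098154287593
collar top z.07 [ 0.42  -0.299  0.067] tin rim [ 0.431 -0.173  0.07 ]
base [ 0.532 -0.058  0.012]
base [ 0.499 -0.334  0.012]
base [ 0.337 -0.314  0.012]
base [ 0.364 -0.044  0.012]
```

step_arm(
  commands=[
    [100,[-355,-309,0],125],
    [100,[-355,-309,0],125],
    [100,[-355,-309,0],125],
    [100,[-355,-309,0],125],
    [100,[-355,-309,0],125],
    [100,[-355,-309,0],125],
    [100,[-355,-309,0],125],
    [100,[-355,-309,0],125],
    [100,[-355,-309,0],125],
    [100,[-355,-309,0],125],
    [100,[-355,-309,0],125],
    [100,[-355,-309,0],125],
  ],
)

```text
t: 1.65
tool_pos: [0.4506, 0.1505, 0.4043]
tool_rot: [-3.023, -0.854, 0.001]
contact_force: [0.4, -0.3, 0.2]
opening: 0.0854
grip_force: 0.0
```

```bash
cat >> h.py <<'E'
def go(x,y,z,ang,grasp=False):
    """tool shift (mm) and yaw (deg) to put TCP (or grasp point) at x,y,z with tool x heading ang deg"""
    o=monitor.get_obs(); M=R.from_rotvec(o['tool_rot']).as_matrix()
    p=np.array([x,y,z+(0.155 if grasp else 0)])
    a=np.degrees(np.arctan2(M[1,0],M[0,0]))
    print('shift',(M.T@(p-o['tool_pos'])*1000).round(1),'yaw',round((a-ang+180)%360-180,1),'| now',o['tool_pos'].round(4),'ang',a.round(1),'q6',np.degrees(o['q'][5]).round(1),'t',round(o['t'],2),'op',round(o['opening'],4),'F',o['contact_force'].round(1),'tilt',M[2,2].round(5))
E
python3 -c "
from h import *
go(.417,-.35,.25,-96)
im,i=snap('wrist','w1.png')"
```

```text
shift [-290.5  409.   154.4] yaw 127.5 | now [0.4506 0.1505 0.4043] ang 31.5 q6 67.9 t 1.65 op 0.0854 F [ 0.4 -0.3  0.2] tilt -1.0
```

step_arm(
  commands=[
    [100,[-290,409,20],127],
    [100,[-290,409,20],127],
    [100,[-290,409,20],127],
    [100,[-290,409,20],127],
    [100,[-290,409,20],127],
    [100,[-290,409,20],127],
    [100,[-290,409,20],127],
    [100,[-290,409,20],127],
    [100,[-290,409,60],127],
    [100,[-290,409,120],127],
    [100,[-290,409,154],127],
    [100,[-290,409,154],127],
  ],
)

```text
t: 3.2
tool_pos: [0.4184, -0.3484, 0.2459]
tool_rot: [2.114, -2.324, -0.014]
contact_force: [0.1, 0.9, 0.9]
opening: 0.0851
grip_force: 0.0
```

```bash
python3 -c "
from h import *
go(.417,-.35,.25,-96)
im,i=snap('wrist','w2.png')"
```

```text
shift [ 1.7  1.3 -4.2] yaw 0.6 | now [ 0.4184 -0.3484  0.2459] ang -95.4 q6 137.8 t 3.2 op 0.0851 F [0.1 0.9 0.9] tilt -0.99996
```

View pics/w2.png

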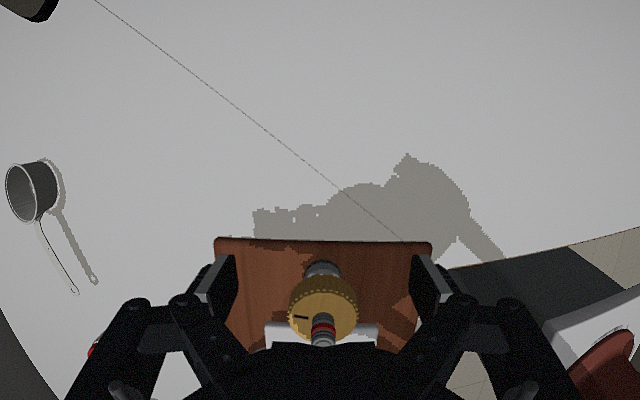

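The wrist view shows the brass collar around (323,308), between the open fingers. It has a dark index line on its top face (301,317), the red ring on the post at about (323,327), and the post end at (323,338).

Run:
```python
from h import *
im=cv2.imread('pics/w2.png')
c=cv2.resize(im[256:352,275:375],None,fx=6,fy=6,interpolation=cv2.INTER_NEAREST)
for k in range(0,100,10):
    cv2.putText(c,str(275+k),(k*6,10),0,.35,(0,255,0)); 
    cv2.putText(c,str(256+k),(0,k*6+12),0,.35,(0,255,0))
cv2.imwrite('pics/c2.png',c)
for v in range(296,352): print(v,im[v,322:325].mean(0).astype(int)[::-1], end=' ; ')
```

```text
296 [122  96  54] ; 297 [121  96  55] ; 298 [118  92  50] ; 299 [120  94  51] ; 300 [119  92  49] ; 301 [121  96  52] ; 302 [120  93  52] ; 303 [122  95  54] ; 304 [121  97  54] ; 305 [122  96  53] ; 306 [121  93  49] ; 307 [123  96  54] ; 308 [121  97  54] ; 309 [125  98  56] ; 310 [123  95  50] ; 311 [132 105  56] ; 312 [66 51 31] ; 313 [42 45 45] ; 314 [41 43 44] ; 315 [40 37 41] ; 316 [43 45 46] ; 317 [48 47 48] ; 318 [42 41 42] ; 319 [48 50 51] ; 320 [60 61 63] ; 321 [59 61 59] ; 322 [57 43 43] ; 323 [62 12 10] ; 324 [57  7  9] ; 325 [60 17 18] ; 326 [57  8  8] ; 327 [122  24  19] ; 328 [88 38 37] ; 329 [58 66 67] ; 330 [39 42 43] ; 331 [29 32 32] ; 332 [54 56 56] ; 333 [63 61 62] ; 334 [27 27 27] ; 335 [38 37 41] ; 336 [54 55 54] ; 337 [64 63 64] ; 338 [108 111 109] ; 339 [117 119 119] ; 340 [64 62 63] ; 341 [58 60 59] ; 342 [111 113 113] ; 343 [109 111 111] ; 344 [107 107 108] ; 345 [111 114 114] ; 346 [90 93 93] ; 347 [21 18 19] ; 348 [10 16 16] ; 349 [17 13 15] ; 350 [12 14 10] ; 351 [ 9 11 10] ;
```

View pics/c2.png

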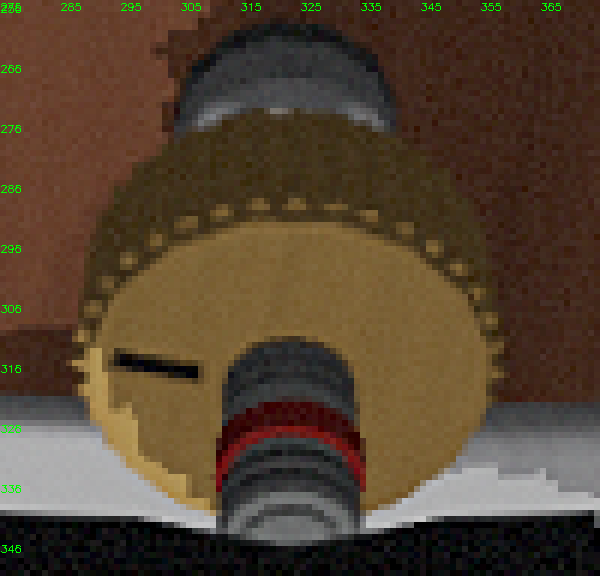

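```bash
cat >> h.py <<'E'
def post(info,vl,vu,vj,u,zl=.077):
    P=plane(info,(u,vl),zl,True); o,_=ray(info,(u,vl),True)
    h=lambda v:(lambda od: od[0][2]+od[1][2]*np.dot(P[:2]-od[0][:2],P[:2]-od[0][:2])/np.dot(od[1][:2],P[:2]-od[0][:2]))(ray(info,(u,v),True))
    dirn=(P-o)[:2]; dirn/=np.linalg.norm(dirn)
    print('axis',(P[:2]+dirn*.006).round(4),'ring upper z',round(h(vu),4),'collar top z',round(h(vj),4))
E
python3 - <<'E'
from h import *
i=eyes.camera_info('wrist'); print(np.round(i['extrinsics'],3).tolist())
post(i,322.4,328.4,312,323.3)
for z in (.065,.068,.071):
    a=plane(i,(287.5+.5,316),z,True);b=plane(i,(357.5,316),z,True);f=plane(i,(323,292),z,True);print(z,a.round(4),b.round(4),np.linalg.norm(a-b),((a+b)/2).round(4),f.round(4))
    m1,m2=plane(i,(294,315.5),z,True),plane(i,(308,318),z,True); print('line',m1.round(4),m2.round(4))
E
```

```text
[[-0.995, 0.093, 0.025, 0.412], [0.097, 0.949, 0.3, -0.426], [0.004, 0.301, -0.954, 0.218], [0.0, 0.0, 0.0, 1.0]]
axis [ 0.4232 -0.302 ] ring upper z 0.0824 collar top z 0.067
0.065 [ 0.4449 -0.305   0.065 ] [ 0.4018 -0.3007  0.065 ] 0.043306824240090684 [ 0.4234 -0.3028  0.065 ] [ 0.4214 -0.3215  0.065 ]
line [ 0.4411 -0.3051  0.065 ] [ 0.4327 -0.3024  0.065 ]
0.068 [ 0.4443 -0.3074  0.068 ] [ 0.402  -0.3031  0.068 ] 0.04245850287000239 [ 0.4232 -0.3052  0.068 ] [ 0.4212 -0.3236  0.068 ]
line [ 0.4405 -0.3075  0.068 ] [ 0.4323 -0.3049  0.068 ]
0.071 [ 0.4436 -0.3097  0.071 ] [ 0.4022 -0.3056  0.071 ] 0.04161018149991398 [ 0.4229 -0.3077  0.071 ] [ 0.4211 -0.3256  0.071 ]
line [ 0.44   -0.3099  0.071 ] [ 0.4319 -0.3073  0.071 ]
```

```bash
python3 -c "
from h import *
go(.423,-.302,.059,-95.4,True)"
```

```text
shift [-47.1   0.5  34. ] yaw -0.2 | now [ 0.4191 -0.349   0.2479] ang -95.6 q6 138.0 t 3.25 op 0.0854 F [ 0.5 -0.2  0.2] tilt -0.99999
```

step_arm(
  commands=[
    [100,[-48,0,5],0],
    [100,[-48,0,36],0],
    [100,[-48,0,36],0],
    [100,[-48,0,36],0],
    [40,[-48,0,36],0],
    [30,[-48,0,36],0],
    [30,[-48,0,36],0],
    [30,[-48,0,36],0],
    [30,[-48,0,36],0],
  ],
  squeeze=40,
)

```text
t: 4.38
tool_pos: [0.4232, -0.3025, 0.2158]
tool_rot: [2.117, -2.316, -0.007]
contact_force: [-11.5, 0.4, 10.7]
opening: 0.0408
grip_force: 39.2
```

step_arm(
  commands=[
    [30,[0,0,-0.3],-10],
    [30,[0,0,-0.6],-20],
    [30,[0,0,-0.8],-30],
    [30,[0,0,-1.1],-40],
    [30,[0,0,-1.4],-50],
    [30,[0,0,-1.7],-60],
    [30,[0,0,-1.9],-70],
    [30,[0,0,-2.2],-80],
    [30,[0,0,-2.5],-90],
    [30,[0,0,-2.8],-100],
    [30,[0,0,-3.1],-110],
    [30,[0,0,-3.3],-120],
  ],
)

```text
t: 5.88
tool_pos: [0.4235, -0.3019, 0.2192]
tool_rot: [-3.063, -0.683, 0.007]
contact_force: [-9.0, 4.9, 11.4]
opening: 0.0407
grip_force: 39.7
```

```bash
python3 -c "
from h import *
go(.423,-.302,.059,-95.4,True);print(monitor.get_obs()['wrist_torque'])"
```

```text
shift [-0.5 -0.1  5.2] yaw 120.5 | now [ 0.4235 -0.3019  0.2192] ang 25.1 q6 21.2 t 5.88 op 0.0407 F [-9.   4.9 11.4] tilt -0.99999
[ 0.93440285  1.56354075 -0.10697788]
```

Good. Next is another 120°.

step_arm(
  commands=[
    [30,[0,0,-0.3],-10],
    [30,[0,0,-0.6],-20],
    [30,[0,0,-0.8],-30],
    [30,[0,0,-1.1],-40],
    [30,[0,0,-1.4],-50],
    [30,[0,0,-1.7],-60],
    [30,[0,0,-1.9],-70],
    [30,[0,0,-2.2],-80],
    [30,[0,0,-2.5],-90],
    [30,[0,0,-2.8],-100],
    [30,[0,0,-3.1],-110],
    [30,[0,0,-3.3],-120],
  ],
)

```text
t: 7.38
tool_pos: [0.4229, -0.302, 0.2225]
tool_rot: [-0.938, -2.99, -0.0]
contact_force: [-13.0, 5.4, 15.3]
opening: 0.041
grip_force: 39.9
```

step_arm(
  commands=[
    [30,[0,0,-0.3],-10],
    [30,[0,0,-0.6],-20],
    [30,[0,0,-0.8],-30],
    [30,[0,0,-1.1],-40],
    [30,[0,0,-1.4],-50],
    [30,[0,0,-1.7],-60],
    [30,[0,0,-1.7],-60],
    [45,[0,0,-1.7],-60],
    [60,[0,0,-1.7],-60],
    [60,[0,0,-1.7],-60],
    [60,[0,0,-50],-60],
    [60,[0,0,-50],-60],
  ],
)

```text
t: 8.88
tool_pos: [0.4257, -0.3032, 0.2758]
tool_rot: [-0.674, 3.063, -0.011]
contact_force: [0.4, -0.8, 0.2]
opening: 0.051
grip_force: 0.0
```

```bash
python3 -c "
from h import *
o=monitor.get_obs();go(.423,-.302,.25-.155,-96,True)
i=eyes.camera_info('wrist');print(np.round(i['extrinsics'],3).tolist())"
```

```text
shift [ 2.   2.4 25.7] yaw -59.2 | now [ 0.4257 -0.3032  0.2758] ang -155.2 q6 -158.4 t 8.88 op 0.051 F [ 0.4 -0.8  0.2] tilt -0.99996
[[-0.42, 0.864, 0.277, 0.357], [0.907, 0.403, 0.119, -0.336], [-0.008, 0.301, -0.954, 0.246], [0.0, 0.0, 0.0, 1.0]]
```

step_arm(
  commands=[
    [60,[50,2,0],0],
    [100,[50,2,26],0],
    [100,[50,2,26],0],
    [100,[50,2,26],0],
  ],
)

```text
t: 9.38
tool_pos: [0.3783, -0.3211, 0.2455]
tool_rot: [-0.676, 3.068, 0.0]
contact_force: [0.8, -0.4, -0.1]
opening: 0.0856
grip_force: 0.0
```

Run:
```python
from h import *
im,i=snap('wrist','w3.png')
import pickle; pickle.dump(i,open('w3.pkl','wb'))
im=im[:,:,::-1]
c=cv2.resize(im[256:352,275:375],None,fx=6,fy=6,interpolation=cv2.INTER_NEAREST)
for k in range(0,100,10):
    cv2.putText(c,str(275+k),(k*6,10),0,.35,(0,255,0)); 
    cv2.putText(c,str(256+k),(0,k*6+12),0,.35,(0,255,0))
cv2.imwrite('pics/c3.png',c)
```

```text
(no output)
```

View pics/c3.png

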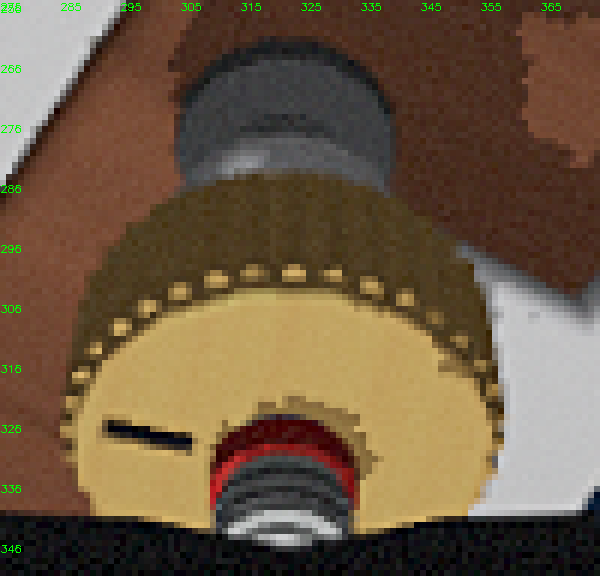

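The collar top now nearly meets the red ring's lower edge at row 324, with the ring running to about row 331. I'll measure that.

Run:
```python
from h import *
import pickle; i=pickle.load(open('w3.pkl','rb'))
im=cv2.imread('pics/w3.png'); 
for v in range(316,344): print(v,im[v,321:325].mean(0).astype(int)[::-1], end=';')
print()
E_=np.array(i['extrinsics']);K=np.array(i['camera_matrix'])
def pf(P):
    c=E_[:3,:3].T@(np.array(P)-E_[:3,3]); th=np.arctan2(np.hypot(c[0],c[1]),c[2]); n=c[:2]/np.hypot(c[0],c[1]); return (K[:2,2]+K[0,0]*th*n).round(1)
d=E_[:2,3]-np.array([.423,-.302]); d/=np.linalg.norm(d); a=np.array([.423,-.302])
for z in (.091,.081,.077,.076,.075): print(z,pf([*(a+.006*d),z]),pf([*(a+.021*d),z]))
post(i,323.6,330.9,323.6,322.5)
for z in (.075,.077): 
    f=plane(i,(323,304),z,True); print(z,np.linalg.norm(f[:2]-a))
```

```text
316 [192 160  96];317 [192 161  96];318 [191 162  96];319 [193 163  96];320 [195 164  99];321 [189 158  94];322 [156 127  75];323 [160 131  75];324 [141 115  62];325 [58 43 52];326 [64  2  1];327 [71 13 11];328 [69 16 16];329 [61 11 11];330 [134  26  22];331 [111  43  39];332 [73 76 76];333 [50 56 57];334 [33 34 34];335 [61 62 63];336 [70 72 72];337 [35 36 36];338 [64 63 67];339 [68 67 68];340 [50 52 52];341 [183 185 185];342 [195 199 198];343 [101 103 102];
0.091 [322.3 342.9] [322.4 322.1]
0.081 [322.3 331. ] [322.4 310.5]
0.077 [322.3 326.5] [322.4 306.1]
0.076 [322.3 325.4] [322.4 305.1]
0.075 [322.3 324.3] [322.4 304. ]
axis [ 0.4209 -0.3029] ring upper z 0.0835 collar top z 0.077
0.075 0.021026086161599854
0.077 0.022498981701522272
```

step_arm(
  commands=[
    [100,[0,0,-25],0],
    [100,[-48,0,-25],10],
    [100,[-48,0,-25],20],
    [100,[-48,0,-25],30],
    [100,[-48,0,-25],40],
    [100,[-48,0,-25],50],
    [100,[-48,0,-25],60],
    [100,[-48,0,-25],70],
    [100,[-48,0,-25],80],
    [100,[-48,0,-25],90],
    [100,[-48,0,-25],100],
    [100,[-48,0,-25],110],
  ],
)

```text
t: 10.92
tool_pos: [0.4222, -0.301, 0.2714]
tool_rot: [2.131, 2.306, -0.0]
contact_force: [0.1, 0.1, -0.1]
opening: 0.0853
grip_force: 0.0
```

```bash
python3 -c "
from h import *
go(.423,-.302,.067,84,True)"
```

```text
shift [-1.   0.6 49.4] yaw 10.5 | now [ 0.4222 -0.301   0.2714] ang 94.5 q6 -48.2 t 10.93 op 0.0853 F [ 0.1  0.1 -0.1] tilt -1.0
```

step_arm(
  commands=[
    [100,[-1,0.5,0],10],
    [100,[-1,0.5,49],10],
    [100,[-1,0.5,49],10],
    [30,[-1,0.5,49],10],
    [30,[-1,0.5,49],10],
    [30,[-1,0.5,49],10],
    [30,[-1,0.5,49],10],
    [30,[-1,0.5,49],10],
  ],
)

```text
t: 11.92
tool_pos: [0.4222, -0.3026, 0.2237]
tool_rot: [2.319, 2.119, -0.003]
contact_force: [-7.6, 1.5, 8.8]
opening: 0.0411
grip_force: 39.5
```

step_arm(
  commands=[
    [30,[0,0,-0.3],-9],
    [30,[0,0,-0.5],-18],
    [30,[0,0,-0.8],-27],
    [30,[0,0,-1],-36],
    [30,[0,0,-1.3],-45],
    [30,[0,0,-1.3],-45],
    [30,[0,0,-1.3],-45],
    [60,[0,0,-1.3],-45],
    [60,[0,0,-1.3],-45],
    [60,[0,0,-1.3],-45],
    [60,[0,0,-30],-45],
    [100,[0,0,-60],-45],
  ],
)

```text
t: 13.42
tool_pos: [0.4219, -0.3018, 0.2813]
tool_rot: [-1.332, -2.844, -0.001]
contact_force: [0.5, -0.4, -0.7]
opening: 0.0679
grip_force: 0.0
```

```bash
python3 -c "
from h import *
go(.423,-.302,.067,84,True)"
```

```text
shift [-1.   0.7 59.3] yaw 45.8 | now [ 0.4219 -0.3018  0.2813] ang 129.8 q6 -83.6 t 13.43 op 0.0679 F [ 0.5 -0.4 -0.7] tilt -1.0
```

step_arm(
  commands=[
    [100,[31,-37,0],-10],
    [100,[31,-37,0],-20],
    [100,[31,-37,10],-30],
    [100,[31,-37,20],-40],
    [100,[31,-37,31],-50],
    [100,[31,-37,31],-50],
    [100,[31,-37,31],-50],
  ],
)

```text
t: 14.3
tool_pos: [0.374, -0.302, 0.2506]
tool_rot: [0.009, 3.141, -0.0]
contact_force: [-0.4, -0.4, 0.3]
opening: 0.0859
grip_force: 0.0
```

Run:
```python
from h import *
im,i=snap('wrist','w4.png')
im=im[:,:,::-1]
for v in range(298,344): print(v,im[v,321:325].mean(0).astype(int)[::-1], end=';')
c=cv2.resize(im[256:352,275:375],None,fx=6,fy=6,interpolation=cv2.INTER_NEAREST)
cv2.imwrite('pics/c4.png',c)
E_=np.array(i['extrinsics']);K=np.array(i['camera_matrix'])
def pf(P):
    c=E_[:3,:3].T@(np.array(P)-E_[:3,3]); th=np.arctan2(np.hypot(c[0],c[1]),c[2]); n=c[:2]/np.hypot(c[0],c[1]); return (K[:2,2]+K[0,0]*th*n).round(1)
d=E_[:2,3]-np.array([.423,-.302]); d/=np.linalg.norm(d); a=np.array([.423,-.302])
print()
for z in (.081,.078,.077,.076,.075): print(z,pf([*(a+.006*d),z]),pf([*(a+.0067*d),z]),pf([*(a+.021*d),z]))
```

```text
298 [105  82  44];299 [74 56 32];300 [84 63 33];301 [196 173 105];302 [202 176 107];303 [196 167 101];304 [197 167 102];305 [195 166 100];306 [196 167 101];307 [195 167  99];308 [195 167 101];309 [195 168 101];310 [196 169 103];311 [195 167 100];312 [196 167 101];313 [195 165  99];314 [195 166  99];315 [196 166 100];316 [195 164  97];317 [200 169 102];318 [183 153  90];319 [128 100  55];320 [99 55 34];321 [67 10 13];322 [67  5 10];323 [74 21 16];324 [103  17  16];325 [139  32  30];326 [80 67 64];327 [67 75 75];328 [21 25 27];329 [57 58 59];330 [77 78 79];331 [42 42 43];332 [61 60 63];333 [62 61 62];334 [55 56 58];335 [180 182 181];336 [200 202 201];337 [101 103 102];338 [69 71 71];339 [186 187 187];340 [188 189 189];341 [181 183 183];342 [182 184 184];343 [183 185 185];
0.081 [325.1 325.1] [325.1 324.2] [324.9 304.8]
0.078 [325.1 321.9] [325.1 321. ] [324.9 301.6]
0.077 [325.1 320.8] [325.1 319.9] [324.9 300.6]
0.076 [325.1 319.8] [325.1 318.9] [324.9 299.6]
0.075 [325.1 318.7] [325.1 317.8] [324.9 298.6]
```

View pics/c4.png

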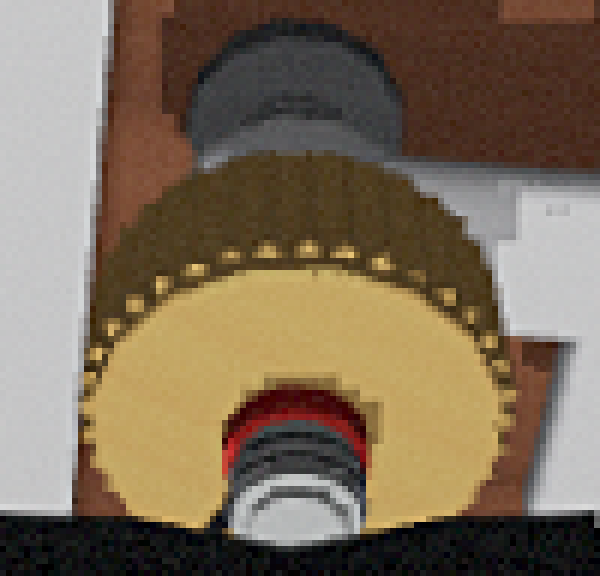

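The red ring now sits directly on the collar's top face, with no grey strip between (junction row 320, expected 319.9; front edge row 300.6 matches z = 77 mm). The collar is at the mark, so I measure the tin from two wrist places next.

step_arm(
  commands=[
    [100,[0,0,-60],0],
    [100,[-56,52,-110],0],
    [100,[-56,102,-130],0],
    [100,[-56,102,-130],0],
    [100,[-56,102,-130],0],
    [100,[-56,102,-130],0],
  ],
)

```text
t: 15.1
tool_pos: [0.4297, -0.2007, 0.379]
tool_rot: [-0.008, -3.14, -0.001]
contact_force: [-0.2, 0.4, -0.5]
opening: 0.0855
grip_force: 0.0
```

Run:
```python
from h import *
import pickle
im,i=snap('wrist','w5.png'); pickle.dump(i,open('w5.pkl','wb'))
```

step_arm(
  commands=[
    [100,[0,60,0],0],
    [100,[0,120,0],0],
    [100,[0,120,0],0],
    [100,[0,120,0],0],
    [100,[0,120,0],0],
  ],
)

```text
t: 15.78
tool_pos: [0.4306, -0.0814, 0.3799]
tool_rot: [-0.009, -3.141, 0.0]
contact_force: [-0.3, 0.4, 0.5]
opening: 0.0852
grip_force: 0.0
```

Run:
```python
from h import *
import pickle
im,i=snap('wrist','w6.png'); pickle.dump(i,open('w6.pkl','wb'))
go(.44,.29,.40,180)
a=cv2.resize(cv2.imread('pics/w5.png'),(400,250));b=cv2.resize(cv2.imread('pics/w6.png'),(400,250))
cv2.imwrite('pics/w56.png',np.hstack([a,b]))
```

```text
shift [ -7.2 371.4 -20. ] yaw -0.3 | now [ 0.4306 -0.0813  0.38  ] ang 179.7 q6 -110.1 t 15.82 op 0.0854 F [-0.2  0.2 -0.3] tilt -1.0
```

View pics/w56.png

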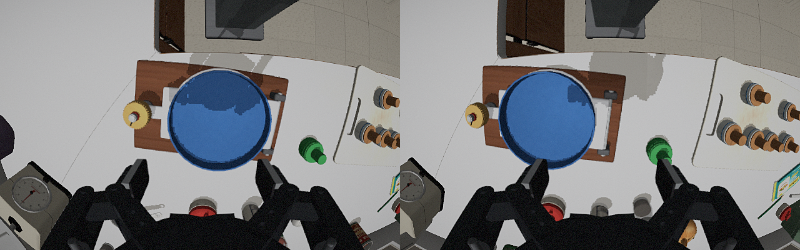

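Both views show the empty tin (left image centre about (220,118), right about (545,120)), the green decoy, and pots to the right.

Run:
```python
from h import *
import pickle
from scipy.optimize import least_squares
def fit(n,z):
    i=pickle.load(open(n+'.pkl','rb')); h=cv2.cvtColor(cv2.imread(f'pics/{n}.png'),cv2.COLOR_BGR2HSV)
    m=((h[...,0]>100)&(h[...,0]<125)&(h[...,1]>110)).astype(np.uint8)
    k,l,st,ce=cv2.connectedComponentsWithStats(m); j=1+np.argmax(st[1:,4])
    c=max(cv2.findContours((l==j).astype(np.uint8),0,1)[0],key=cv2.contourArea)[:,0,:].astype(float)
    c=cv2.convexHull(c.astype(np.float32))[:,0,:]
    P=np.array([plane(i,p,z,True)[:2] for p in c]); cam=np.array(i['extrinsics'])[:2,3]
    ctr=P.mean(0)
    for _ in range(4):
        s=((P-ctr)@(ctr-cam)/np.linalg.norm(ctr-cam)>-.02)
        r=least_squares(lambda v:np.hypot(*(P[s]-v[:2]).T)-v[2],[*ctr,.08],loss='soft_l1',f_scale=.001); ctr=r.x[:2]
    return r.x, np.abs(r.fun).mean()
for z in (.062,.067,.072,.077):
    a,b=fit('w5',z),fit('w6',z); print(z,a[0].round(4),b[0].round(4),a[1].round(4),b[1].round(4))
d=np.array([.030,.273]);print('expected',np.array([.423,-.302])+.13*d/np.linalg.norm(d))
```

```text
0.062 [ 0.4409 -0.1728  0.0834] [ 0.4409 -0.1771  0.0832] 0.0003 0.0002
0.067 [ 0.4394 -0.1733  0.0819] [ 0.4394 -0.1755  0.0818] 0.0003 0.0002
0.072 [ 0.4379 -0.1738  0.0805] [ 0.4379 -0.1738  0.0804] 0.0003 0.0002
0.077 [ 0.4364 -0.1743  0.079 ] [ 0.4364 -0.1722  0.0789] 0.0003 0.0002
expected [ 0.43720023 -0.17277789]
```

step_arm(
  commands=[
    [60,[-7,60,-20],0],
    [60,[-7,371,-20],0],
    [60,[-7,371,-20],0],
    [60,[-7,371,-20],0],
    [60,[-7,371,-20],0],
    [60,[-7,371,-20],0],
    [60,[-7,371,-20],0],
    [60,[-7,371,-20],0],
    [60,[-7,371,-20],0],
  ],
)

```text
t: 16.95
tool_pos: [0.4394, 0.2895, 0.4002]
tool_rot: [-0.009, -3.142, 0.0]
contact_force: [-0.2, -0.6, 0.4]
opening: 0.0515
grip_force: 0.0
```

Run:
```python
from h import *
import pickle
im,i=snap('wrist','w7.png'); pickle.dump(i,open('w7.pkl','wb'))
go(.44,.29,.40,180)
```

```text
shift [-0.6  0.5  0.3] yaw -0.3 | now [0.4394 0.2895 0.4003] ang 179.7 q6 -64.4 t 17.0 op 0.0513 F [ 0.7 -0.1  0.4] tilt -1.0
```

View pics/w7.png

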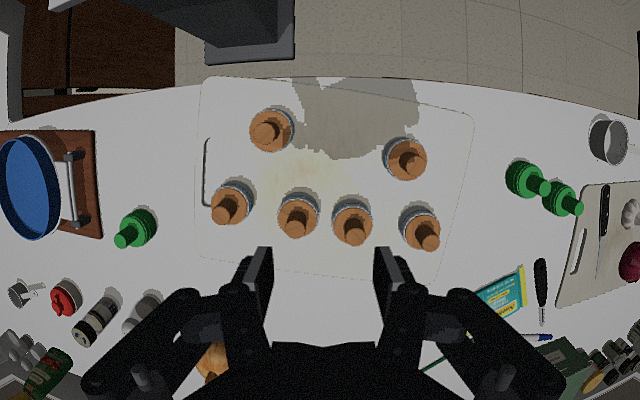

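The wrist view shows six pots on the board with knob tops at about (265,133), (408,163), (228,211), (296,223), (355,232) and (428,239). Green ones are decoys.

```bash
cat >> h.py <<'E'
from scipy.optimize import least_squares
def pots(n='wrist',f=None,zl=.043,data=None):
    im,i=data or snap(n,f); h=cv2.cvtColor(im,cv2.COLOR_RGB2HSV)
    m=((h[...,0]>5)&(h[...,0]<18)&(h[...,1]>110)).astype(np.uint8)
    m=cv2.morphologyEx(m,cv2.MORPH_OPEN,np.ones((3,3),np.uint8))
    k,l,st,ce=cv2.connectedComponentsWithStats(m); out=[]
    cam=np.array(i['extrinsics'])[:2,3]
    for j in range(1,k):
        if not 300<st[j,4]<12000: continue
        c=max(cv2.findContours((l==j).astype(np.uint8),0,1)[0],key=cv2.contourArea)[:,0,:].astype(float)
        P=np.array([plane(i,p,zl,True)[:2] for p in c])
        dn=P.mean(0)-cam; dn/=np.linalg.norm(dn)
        ctr=P.mean(0)-.005*dn
        for _ in range(5):   # lid rim on the camera side only (knob hides the other)
            s=(P-ctr)@dn<.006
            r=least_squares(lambda v:np.hypot(*(P[s]-v[:2]).T)-v[2],[*ctr,.024],loss='soft_l1',f_scale=.001); ctr=r.x[:2]
        if .018<r.x[2]<.030: out.append((r.x.round(4).tolist(),ce[j].round().tolist(),round(float(np.abs(r.fun).mean()),4)))
    return out
E
python3 - <<'E'
from h import *
import pickle
d=(cv2.imread('pics/w7.png')[:,:,::-1].copy(),pickle.load(open('w7.pkl','rb')))
for p in pots(data=d): print(p)
for uv in [(265,133),(408,163),(228,211),(296,223),(355,232),(428,239)]: print('knobtop',plane(d[1],uv,.077,True)[:2].round(3))
E
```

```text
([0.3872, 0.2315, 0.0214], [269.0, 131.0], 0.0002)
([-27.0716, 634.7362, 0.024], [81.0, 180.0], nan)
([0.4199, 0.3813, 0.0214], [407.0, 160.0], 0.0003)
([0.4711, 0.1795, 0.0212], [228.0, 206.0], 0.0003)
([0.4862, 0.2587, 0.0211], [297.0, 219.0], 0.0003)
([0.4953, 0.3217, 0.0213], [352.0, 226.0], 0.0003)
([0.5048, 0.4062, 0.0213], [423.0, 233.0], 0.0003)
knobtop [0.387 0.233]
knobtop [0.416 0.372]
knobtop [0.466 0.19 ]
knobtop [0.479 0.261]
knobtop [0.489 0.321]
knobtop [0.499 0.402]h.py:53: RuntimeWarning: Mean of empty slice.
  if .018<r.x[2]<.030: out.append((r.x.round(4).tolist(),ce[j].round().tolist(),round(float(np.abs(r.fun).mean()),4)))
  ret = ret.dtype.type(ret / rcount)
```

step_arm(
  commands=[
    [60,[-31,-60,40],0],
    [60,[-31,-110,100],0],
    [60,[-31,-110,100],0],
    [60,[-31,-110,100],0],
  ],
)

```text
t: 17.5
tool_pos: [0.4689, 0.1786, 0.2981]
tool_rot: [-0.012, -3.137, 0.001]
contact_force: [0.1, -0.5, -0.3]
opening: 0.0509
grip_force: 0.0
```

Run:
```python
from h import *
for p in pots(f='w8.png'): print(p)
go(.4711,.1795,.063,180,True)
i=eyes.camera_info('wrist')
```

```text
([0.3871, 0.2327, 0.0218], [398.0, 102.0], 0.0002)
([-50.2566, 1403.1159, 0.024], [83.0, 170.0], nan)
([0.4714, 0.1801, 0.0217], [327.0, 212.0], 0.0002)
([0.4862, 0.2593, 0.0217], [425.0, 230.0], 0.0002)
([0.5051, 0.4079, 0.0216], [551.0, 239.0], 0.0038)
([46.8652, -28.3371, 0.024], [570.0, 250.0], nan)
shift [-1.7 -0.2 82.1] yaw -0.4 | now [0.4695 0.1797 0.3001] ang 179.6 q6 -77.2 t 17.55 op 0.0511 F [ 0.8 -0.2  0.1] tilt -1.0h.py:53: RuntimeWarning: Mean of empty slice.
  if .018<r.x[2]<.030: out.append((r.x.round(4).tolist(),ce[j].round().tolist(),round(float(np.abs(r.fun).mean()),4)))
  ret = ret.dtype.type(ret / rcount)
```

View pics/w8.png

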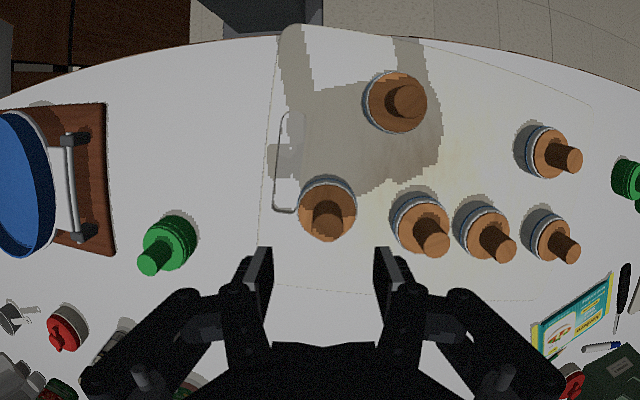

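The closer view agrees within 1 mm (pot at pixel (327,212), position (0.4714, 0.180)). Next comes the grasp and lift.

step_arm(
  commands=[
    [60,[-2,0,40],0],
    [60,[-2,0,82],0],
    [60,[-2,0,82],0],
    [15,[-2,0,82],0],
    [15,[-2,0,82],0],
    [15,[-2,0,82],0],
    [15,[-2,0,82],0],
    [15,[-2,0,82],0],
    [15,[-2,0,30],0],
    [15,[-2,0,-10],0],
    [15,[-2,0,-10],0],
  ],
  squeeze=30,
)

```text
t: 18.92
tool_pos: [0.4729, 0.1812, 0.3155]
tool_rot: [0.005, 3.132, 0.003]
contact_force: [0.6, 0.5, -0.7]
opening: 0.0211
grip_force: 29.9
```

```bash
python3 -c "
from h import *
go(.438,-.174,.31,180)"
```

```text
shift [  33.8 -355.3    4.5] yaw -0.2 | now [0.4729 0.1812 0.3155] ang 179.8 q6 -77.3 t 18.93 op 0.0211 F [ 0.6  0.5 -0.7] tilt -0.99995
```

step_arm(
  commands=[
    [15,[33,-354,0],0],
    [15,[33,-354,0],0],
    [15,[33,-354,0],0],
    [15,[33,-354,0],0],
    [15,[33,-354,0],0],
    [15,[33,-354,0],0],
    [15,[33,-354,0],0],
    [15,[33,-354,0],0],
  ],
)

```text
t: 19.92
tool_pos: [0.437, -0.1727, 0.3093]
tool_rot: [-0.006, -3.14, -0.002]
contact_force: [-0.4, 0.1, -1.7]
opening: 0.0208
grip_force: 30.1
```

```bash
python3 -c "
from h import *
go(.438,-.174,.255,180)"
```

```text
shift [-1.1 -1.4 54.3] yaw -0.2 | now [ 0.437  -0.1727  0.3093] ang 179.8 q6 -120.4 t 19.93 op 0.0208 F [-0.4  0.1 -1.7] tilt -1.0
```

step_arm(
  commands=[
    [15,[-1,-1,30],0],
    [15,[-1,-1,48],0],
    [15,[-1,-1,53.5],0],
    [15,[-1,-1,53.5],0],
    [15,[-1,-1,53.5],0],
    [50,[-1,-1,53.5],0],
    [50,[-1,-1,53.5],0],
    [50,[-1,-1,20],0],
    [60,[-1,-1,-30],0],
    [60,[-1,-1,-50],0],
    [60,[-1,-1,-50],0],
  ],
)

```text
t: 21.3
tool_pos: [0.4388, -0.1741, 0.3622]
tool_rot: [0.005, 3.138, -0.003]
contact_force: [0.1, 0.7, -0.2]
opening: 0.0511
grip_force: 0.0
```

Run:
```python
from h import *
for p in pots(f='w9.png',zl=.08): print(p)
go(.4862,.259,.36,180)
```

```text
([0.3414, -0.1817, 0.024], [266.0, 44.0], nan)
([0.3841, 0.1825, 0.0188], [624.0, 155.0], 0.0004)
([0.3791, -0.2838, 0.024], [429.0, 194.0], nan)
([0.4362, -0.1745, 0.0215], [325.0, 193.0], 0.0002)
([0.4587, -0.2743, 0.0267], [215.0, 214.0], 0.0051)
([0.4703, 0.2062, 0.0184], [624.0, 223.0], 0.0006)
shift [-4.650e+01  4.331e+02  1.000e-01] yaw -0.2 | now [ 0.4383 -0.1739  0.3602] ang 179.8 q6 -120.5 t 21.35 op 0.0515 F [0.5 0.2 0.2] tilt -1.0h.py:53: RuntimeWarning: Mean of empty slice.
  if .018<r.x[2]<.030: out.append((r.x.round(4).tolist(),ce[j].round().tolist(),round(float(np.abs(r.fun).mean()),4)))
  ret = ret.dtype.type(ret / rcount)
```

View pics/w9.png

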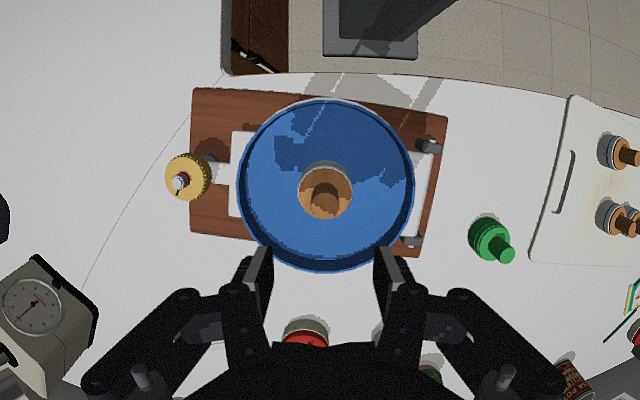

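The tin picture shows the first pot upright in the middle at pixel (325,193). It measures (0.436, -0.1745) on a tin centre of (0.438, -0.174).

step_arm(
  commands=[
    [60,[-47,433,0],0],
    [60,[-47,433,0],0],
    [60,[-47,433,0],0],
    [60,[-47,433,0],0],
    [60,[-47,433,0],0],
    [60,[-47,433,30],0],
    [60,[-47,433,50],0],
    [60,[-47,433,50],0],
    [60,[-47,433,50],0],
  ],
)

```text
t: 22.48
tool_pos: [0.4861, 0.2588, 0.3081]
tool_rot: [-0.004, -3.138, 0.003]
contact_force: [-0.0, -0.2, 0.6]
opening: 0.051
grip_force: 0.0
```

```bash
cat > pk.py <<'E'
import warnings; warnings.simplefilter('ignore')
from h import *
import sys
x,y=map(float,sys.argv[1:3]); im,i=snap('wrist')
L=[p for p in pots(data=(im,i)) if .34<p[0][0]<.6 and p[2]<.002]
for p in L: print(p)
b=min(L,key=lambda p:np.hypot(p[0][0]-x,p[0][1]-y))[0]
print('target',b); go(b[0],b[1],.063,180,True)
E
python3 pk.py .4862 .259
```

```text
([0.3869, 0.2317, 0.0217], [289.0, 79.0], 0.0003)
([0.4194, 0.3814, 0.0216], [477.0, 127.0], 0.0002)
([0.4863, 0.2587, 0.0216], [325.0, 205.0], 0.0002)
([0.4953, 0.322, 0.0217], [402.0, 216.0], 0.0002)
([0.5044, 0.4061, 0.0212], [491.0, 226.0], 0.0011)
target [0.4863, 0.2587, 0.0216]
shift [ 0.2  0.6 91.4] yaw -0.2 | now [0.4866 0.2582 0.3094] ang 179.8 q6 -69.6 t 22.52 op 0.0511 F [0.6 1.  0.7] tilt -1.0
```

step_arm(
  commands=[
    [60,[0,0.5,50],0],
    [60,[0,0.5,92],0],
    [60,[0,0.5,92],0],
    [15,[0,0.5,92],0],
    [15,[0,0.5,92],0],
    [15,[0,0.5,92],0],
    [15,[0,0.5,92],0],
    [15,[0,0.5,92],0],
    [15,[0,0.5,40],0],
    [15,[0,0.5,0],0],
    [15,[0,0.5,0],0],
    [15,[0,0.5,0],0],
  ],
)

```text
t: 24.02
tool_pos: [0.4864, 0.2592, 0.3099]
tool_rot: [-0.005, -3.141, 0.0]
contact_force: [-0.1, -0.3, -0.7]
opening: 0.021
grip_force: 29.8
```

```bash
python3 -c "
from h import *
go(.468,-.216,.31,216)"
```

```text
shift [  16.9 -475.3    0. ] yaw -36.2 | now [0.4864 0.2592 0.3099] ang 179.8 q6 -69.5 t 24.02 op 0.021 F [-0.1 -0.3 -0.7] tilt -1.0
```

step_arm(
  commands=[
    [15,[17,-475,0],-9],
    [15,[17,-475,0],-18],
    [15,[17,-475,0],-27],
    [15,[17,-475,0],-36],
    [15,[17,-475,0],-36],
    [15,[17,-475,0],-36],
    [15,[17,-475,0],-36],
    [15,[17,-475,0],-36],
    [15,[17,-475,0],-36],
    [15,[17,-475,0],-36],
    [15,[17,-475,0],-36],
  ],
)

```text
t: 25.4
tool_pos: [0.4681, -0.2144, 0.3094]
tool_rot: [0.968, -2.988, -0.002]
contact_force: [0.9, -0.9, -0.7]
opening: 0.0209
grip_force: 30.0
```

```bash
python3 -c "
from h import *
go(.468,-.216,.256,216)"
```

```text
shift [ 1.  -1.3 53.4] yaw -0.1 | now [ 0.4681 -0.2144  0.3094] ang -144.1 q6 -158.8 t 25.4 op 0.0209 F [ 0.9 -0.9 -0.7] tilt -1.0
```

step_arm(
  commands=[
    [15,[0.5,-0.5,30],0],
    [15,[0.5,-0.5,48],0],
    [15,[0.5,-0.5,54],0],
    [15,[0.5,-0.5,54],0],
    [15,[0.5,-0.5,54],0],
    [45,[0.5,-0.5,54],0],
    [45,[0.5,-0.5,54],0],
    [45,[0.5,-0.5,20],0],
    [50,[0.5,-0.5,-30],0],
    [60,[0.5,-0.5,-50],0],
    [60,[0.5,-0.5,-50],0],
  ],
)

```text
t: 26.78
tool_pos: [0.4684, -0.2166, 0.362]
tool_rot: [-0.965, 2.987, -0.005]
contact_force: [0.0, -0.5, -0.1]
opening: 0.051
grip_force: 0.0
```

```bash
cat > tn.py <<'E'
import warnings; warnings.simplefilter('ignore')
from h import *
import sys
im,i=snap('wrist'); C=np.array([.438,-.174])
for p in pots(data=(im,i),zl=.08):
    d=np.array(p[0][:2])-C
    if np.hypot(*d)<.07: print(p,'R',np.hypot(*d).round(4),'phi',np.degrees(np.arctan2(d[1],d[0])).round(0))
x,y,z,a=map(float,sys.argv[1:5]); go(x,y,z,a)
E
python3 tn.py .4953 .322 .31 180
```

```text
([0.4642, -0.2196, 0.0213], [325.0, 192.0], 0.0003) R 0.0526 phi -60.0
([0.4349, -0.1758, 0.0215], [387.0, 195.0], 0.0002) R 0.0036 phi -150.0
shift [-337.1  420.6   49.9] yaw 35.8 | now [ 0.4679 -0.2164  0.3599] ang -144.2 q6 -158.9 t 26.82 op 0.0513 F [ 0.6  0.8 -0.7] tilt -1.0
```

step_arm(
  commands=[
    [60,[-337,421,0],9],
    [60,[-337,421,0],18],
    [60,[-337,421,0],27],
    [60,[-337,421,0],36],
    [60,[-337,421,0],36],
    [60,[-337,421,0],36],
    [60,[-337,421,0],36],
    [60,[-337,421,20],36],
    [60,[-337,421,50],36],
    [60,[-337,421,50],36],
    [60,[-337,421,50],36],
  ],
)

```text
t: 28.2
tool_pos: [0.4946, 0.3218, 0.3083]
tool_rot: [-0.005, -3.139, 0.003]
contact_force: [-0.6, -0.1, 0.7]
opening: 0.0511
grip_force: 0.0
```

```bash
python3 pk.py .4953 .322
```

```text
([0.3868, 0.2313, 0.0218], [208.0, 73.0], 0.0002)
([0.4193, 0.3813, 0.0218], [402.0, 111.0], 0.0002)
([0.495, 0.3214, 0.0215], [325.0, 205.0], 0.0002)
([0.5047, 0.4062, 0.0216], [427.0, 217.0], 0.0002)
target [0.495, 0.3214, 0.0215]
shift [ 0.   0.1 91.8] yaw -0.2 | now [0.4951 0.3214 0.3098] ang 179.8 q6 -64.0 t 28.25 op 0.0509 F [-0.6 -0.   0.8] tilt -1.0
```

step_arm(
  commands=[
    [60,[0,0,50],0],
    [60,[0,0,92],0],
    [60,[0,0,92],0],
    [15,[0,0,92],0],
    [15,[0,0,92],0],
    [15,[0,0,92],0],
    [15,[0,0,92],0],
    [15,[0,0,92],0],
    [15,[0,0,40],0],
    [15,[0,0,0],0],
    [15,[0,0,0],0],
    [15,[0,0,0],0],
  ],
)

```text
t: 29.75
tool_pos: [0.4947, 0.3222, 0.31]
tool_rot: [-0.005, -3.141, 0.0]
contact_force: [-1.2, -0.3, -1.6]
opening: 0.0209
grip_force: 29.8
```

```bash
python3 -c "
from h import *
go(.389,-.158,.31,72)"
```

```text
shift [ 1.041e+02 -4.805e+02  1.000e-01] yaw 107.8 | now [0.4947 0.3222 0.31  ] ang 179.8 q6 -64.0 t 29.75 op 0.0209 F [-1.2 -0.3 -1.6] tilt -1.0
```

step_arm(
  commands=[
    [15,[104,-480,0],9],
    [15,[104,-480,0],18],
    [15,[104,-480,0],27],
    [15,[104,-480,0],36],
    [15,[104,-480,0],45],
    [15,[104,-480,0],54],
    [15,[104,-480,0],63],
    [15,[104,-480,0],72],
    [15,[104,-480,0],81],
    [15,[104,-480,0],90],
    [15,[104,-480,0],99],
    [15,[104,-480,0],108],
  ],
)

```text
t: 31.25
tool_pos: [0.3888, -0.1571, 0.3081]
tool_rot: [-2.547, -1.833, 0.002]
contact_force: [0.9, -0.3, -0.2]
opening: 0.0207
grip_force: 29.9
```

```bash
python3 -c "
from h import *
go(.389,-.158,.256,72)"
```

```text
shift [-0.8  0.7 52.1] yaw -0.5 | now [ 0.3888 -0.1571  0.3081] ang 71.5 q6 -13.7 t 31.25 op 0.0207 F [ 0.9 -0.3 -0.2] tilt -0.99999
```

step_arm(
  commands=[
    [15,[-0.5,0.5,30],0],
    [15,[-0.5,0.5,48],0],
    [15,[-0.5,0.5,54],0],
    [15,[-0.5,0.5,54],0],
    [15,[-0.5,0.5,54],0],
    [45,[-0.5,0.5,54],0],
    [45,[-0.5,0.5,54],0],
    [45,[-0.5,0.5,20],0],
    [50,[-0.5,0.5,-30],0],
    [60,[-0.5,0.5,-50],0],
    [60,[-0.5,0.5,-50],0],
  ],
)

```text
t: 32.62
tool_pos: [0.3902, -0.1583, 0.3626]
tool_rot: [2.541, 1.84, 0.003]
contact_force: [-0.7, 0.1, -0.4]
opening: 0.0512
grip_force: 0.0
```

```bash
python3 tn.py .5047 .406 .31 180
```

```text
([0.3897, -0.1566, 0.0216], [320.0, 194.0], 0.0003) R 0.0513 phi 160.0
([0.4411, -0.1787, 0.0215], [407.0, 227.0], 0.0003) R 0.0056 phi -57.0
shift [571.8 -67.   50.4] yaw -108.2 | now [ 0.3898 -0.1581  0.3607] ang 71.8 q6 -14.0 t 32.67 op 0.0514 F [ 0.4  0.4 -0.3] tilt -1.0
```

step_arm(
  commands=[
    [60,[0,-51,0],-9],
    [60,[0,-51,0],-18],
    [60,[0,-51,0],-27],
    [60,[0,-51,0],-36],
    [60,[0,-51,0],-45],
    [60,[0,-51,0],-54],
    [60,[0,-51,0],-63],
    [60,[0,-51,0],-72],
    [60,[0,-51,0],-81],
    [60,[0,-51,0],-90],
    [60,[0,-51,0],-99],
    [60,[0,-51,0],-108],
  ],
)

```text
t: 34.17
tool_pos: [0.3409, -0.1419, 0.358]
tool_rot: [0.003, -3.138, -0.003]
contact_force: [-0.1, 0.5, 0.3]
opening: 0.0511
grip_force: 0.0
```

```bash
python3 tn.py .438 -.174 .31 180; python3 -c "
from h import *
snap('wrist','w10.png')"
```

```text
([0.3913, -0.156, 0.0217], [307.0, 255.0], 0.0003) R 0.05 phi 159.0
([0.4396, -0.1757, 0.0187], [287.0, 303.0], 0.0008) R 0.0023 phi -47.0
shift [-97.  -32.7  47.6] yaw 0.3 | now [ 0.3409 -0.1419  0.358 ] ang -179.7 q6 -124.5 t 34.23 op 0.0515 F [ 0.1 -0.5 -0.6] tilt -0.99999
```

View pics/w10.png

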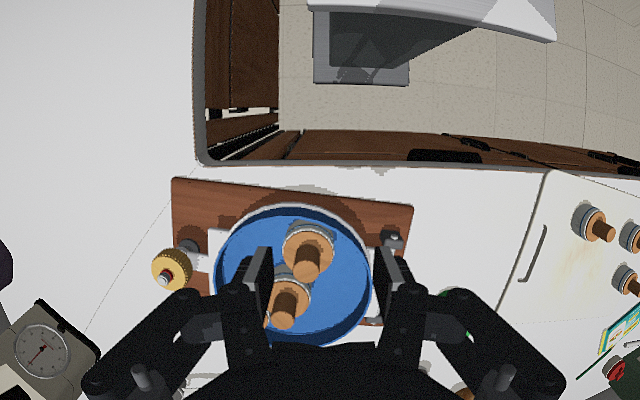

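The centre pot and one ring pot stand upright in the tin, at pixels (287,300) and (307,250). I stepped to the wrong side here, so I go above the centre and measure again.

step_arm(
  commands=[
    [60,[-60,-20,0],0],
    [60,[-97,-33,-2],0],
    [60,[-97,-33,-2],0],
    [60,[-97,-33,-2],0],
    [60,[-97,-33,-2],0],
  ],
)

```text
t: 34.9
tool_pos: [0.4374, -0.1751, 0.3619]
tool_rot: [-0.007, -3.141, -0.0]
contact_force: [-0.0, 0.3, -0.8]
opening: 0.0511
grip_force: 0.0
```

```bash
python3 tn.py .438 -.174 .31 180
```

```text
([0.3902, -0.1559, 0.0215], [347.0, 142.0], 0.0002) R 0.0511 phi 159.0
([0.4417, -0.1779, 0.0215], [321.0, 202.0], 0.0002) R 0.0054 phi -47.0
([0.4652, -0.2201, 0.0215], [274.0, 228.0], 0.0003) R 0.0535 phi -59.0
shift [-0.6  1.1 52.1] yaw -0.2 | now [ 0.4374 -0.1751  0.3621] ang 179.8 q6 -120.6 t 34.95 op 0.0509 F [-0.2 -0.2  0.2] tilt -1.0
```

step_arm(
  commands=[
    [45,[-4,-3,0],10],
    [45,[-4,-3,0],20],
    [45,[-4,-3,0],30],
    [45,[-4,-3,0],40],
    [45,[-4,-3,0],40],
    [45,[-4,-3,0],40],
  ],
)

```text
t: 35.7
tool_pos: [0.4419, -0.1783, 0.3625]
tool_rot: [1.076, 2.951, -0.0]
contact_force: [0.1, -0.1, -0.2]
opening: 0.0385
grip_force: 0.0
```

```bash
python3 tn.py .4417 -.1779 .257 140; python3 -c "
from h import *
go(.437,-.1735,.257,140)"
```

```text
([0.39, -0.1562, 0.0216], [304.0, 133.0], 0.0002) R 0.0512 phi 160.0
([0.4415, -0.1784, 0.0216], [323.0, 196.0], 0.0002) R 0.0056 phi -51.0
([0.4648, -0.2201, 0.0212], [304.0, 247.0], 0.0003) R 0.0533 phi -60.0
shift [  0.5   0.2 105.5] yaw -0.1 | now [ 0.4419 -0.1784  0.3625] ang 139.9 q6 -80.8 t 35.75 op 0.0386 F [ 0.2  0.3 -0.2] tilt -1.0
shift [  7.    0.5 105.5] yaw -0.1 | now [ 0.4419 -0.1784  0.3625] ang 139.9 q6 -80.8 t 35.75 op 0.0386 F [ 0.2  0.3 -0.2] tilt -1.0
```

step_arm(
  commands=[
    [45,[0.5,0,60],0],
    [45,[0.5,0,105],0],
    [45,[0.5,0,105],0],
    [15,[0.5,0,105],0],
    [15,[0.5,0,105],0],
    [15,[0.5,0,105],0],
    [15,[0.5,0,105],0],
    [15,[0.5,0,100],0],
    [15,[6.5,0,100],0],
    [15,[6.5,0,100],0],
    [15,[6.5,0,105],0],
    [15,[6.5,0,105],0],
  ],
)

```text
t: 37.25
tool_pos: [0.4375, -0.1745, 0.2578]
tool_rot: [1.079, 2.949, -0.0]
contact_force: [-0.1, 0.0, 2.9]
opening: 0.0211
grip_force: 30.8
```

step_arm(
  commands=[
    [15,[0,0,0],0],
    [40,[0,0,0],0],
    [40,[0,0,0],0],
    [40,[0,0,-50],0],
    [60,[0,0,-105],0],
    [60,[0,0,-105],0],
    [60,[0,0,-105],0],
  ],
)

```text
t: 38.12
tool_pos: [0.437, -0.1741, 0.3616]
tool_rot: [-1.079, -2.95, -0.0]
contact_force: [0.4, 0.2, -0.5]
opening: 0.0514
grip_force: 0.0
```

```bash
python3 tn.py .5047 .406 .31 180
```

```text
([0.39, -0.1564, 0.0215], [303.0, 142.0], 0.0002) R 0.0511 phi 160.0
([0.4374, -0.175, 0.0217], [323.0, 198.0], 0.0002) R 0.0012 phi -121.0
([0.4649, -0.2204, 0.0214], [301.0, 257.0], 0.0002) R 0.0536 phi -60.0
shift [322.3 486.9  51.2] yaw -40.2 | now [ 0.4368 -0.174   0.3605] ang 139.8 q6 -80.6 t 38.17 op 0.0509 F [-0.1  1.2 -1. ] tilt -1.0
```

step_arm(
  commands=[
    [60,[322,487,0],-10],
    [60,[322,487,0],-20],
    [60,[322,487,0],-30],
    [60,[322,487,0],-40],
    [60,[322,487,0],-40],
    [60,[322,487,0],-40],
    [60,[322,487,0],-40],
    [60,[322,487,0],-40],
    [60,[322,487,0],-40],
    [60,[322,487,51],-40],
    [60,[322,487,51],-40],
    [60,[322,487,51],-40],
  ],
)

```text
t: 39.67
tool_pos: [0.5054, 0.405, 0.3103]
tool_rot: [-0.006, -3.14, 0.002]
contact_force: [0.2, -0.5, 0.7]
opening: 0.0513
grip_force: 0.0
```

```bash
python3 pk.py .5047 .406
```

```text
([0.4192, 0.3803, 0.0216], [292.0, 95.0], 0.0002)
([0.5046, 0.4054, 0.0215], [325.0, 203.0], 0.0003)
target [0.5046, 0.4054, 0.0215]
shift [ 1.3  0.5 94. ] yaw -0.2 | now [0.5058 0.4049 0.312 ] ang 179.8 q6 -57.7 t 39.73 op 0.0514 F [ 0.4 -0.2  0.7] tilt -1.0
```

step_arm(
  commands=[
    [60,[1,0.5,50],0],
    [60,[1,0.5,93],0],
    [60,[1,0.5,93],0],
    [15,[1,0.5,93],0],
    [15,[1,0.5,93],0],
    [15,[1,0.5,93],0],
    [15,[1,0.5,93],0],
    [15,[1,0.5,93],0],
    [15,[1,0.5,40],0],
    [15,[1,0.5,0],0],
    [15,[1,0.5,0],0],
    [15,[1,0.5,0],0],
  ],
)

```text
t: 41.22
tool_pos: [0.5043, 0.406, 0.3113]
tool_rot: [-0.005, -3.141, 0.0]
contact_force: [0.5, -0.3, -1.2]
opening: 0.0207
grip_force: 30.5
```

```bash
python3 -c "
from h import *
a=np.radians(13);go(.438+.0515*np.cos(a),-.174+.0515*np.sin(a),.31,193)"
```

```text
shift [  14.3 -568.4    1.3] yaw -13.2 | now [0.5043 0.406  0.3113] ang 179.8 q6 -57.6 t 41.23 op 0.0207 F [ 0.5 -0.3 -1.2] tilt -1.0
```

step_arm(
  commands=[
    [15,[14,-568,1],-7],
    [15,[14,-568,1],-13],
    [15,[14,-568,1],-13],
    [15,[14,-568,1],-13],
    [15,[14,-568,1],-13],
    [15,[14,-568,1],-13],
    [15,[14,-568,1],-13],
    [15,[14,-568,1],-13],
    [15,[14,-568,1],-13],
    [15,[14,-568,1],-13],
    [15,[14,-568,1],-13],
    [15,[14,-568,1],-13],
  ],
)

```text
t: 42.72
tool_pos: [0.4885, -0.1605, 0.3094]
tool_rot: [0.353, -3.12, -0.002]
contact_force: [-0.3, -0.0, 0.0]
opening: 0.0211
grip_force: 30.5
```

```bash
python3 -c "
from h import *
a=np.radians(13);go(.438+.0515*np.cos(a),-.174+.0515*np.sin(a),.256,193)"
```

```text
shift [ 0.7 -1.9 53.4] yaw -0.1 | now [ 0.4885 -0.1605  0.3094] ang -167.1 q6 -129.4 t 42.73 op 0.0211 F [-0.3 -0.   0. ] tilt -1.0
```

step_arm(
  commands=[
    [15,[-0.5,-1.5,30],0],
    [15,[-0.5,-1.5,48],0],
    [15,[-0.5,-1.5,53.5],0],
    [15,[-0.5,-1.5,53.5],0],
    [15,[-0.5,-1.5,53.5],0],
    [42,[-0.5,-1.5,53.5],0],
    [42,[-0.5,-1.5,53.5],0],
    [42,[-0.5,-1.5,20],0],
    [50,[-0.5,-1.5,-30],0],
    [60,[-0.5,-1.5,-50],0],
    [60,[-0.5,-1.5,-50],0],
  ],
)

```text
t: 44.1
tool_pos: [0.4898, -0.1633, 0.3616]
tool_rot: [-0.35, 3.119, -0.003]
contact_force: [0.6, 0.6, -0.0]
opening: 0.0513
grip_force: 0.0
```

```bash
python3 tn.py .4193 .3805 .31 180
```

```text
([0.4431, -0.1849, 0.024], [241.0, 46.0], nan) R 0.012 phi -65.0
([0.3896, -0.1556, 0.0217], [362.0, 83.0], 0.0002) R 0.0518 phi 159.0
([0.4366, -0.1745, 0.0213], [326.0, 133.0], 0.0002) R 0.0015 phi -160.0
([0.4647, -0.2201, 0.0215], [265.0, 155.0], 0.0003) R 0.0533 phi -60.0
([0.4877, -0.1645, 0.0215], [324.0, 195.0], 0.0002) R 0.0506 phi 11.0
shift [-52.3 545.6  49.7] yaw 12.8 | now [ 0.4893 -0.1631  0.3596] ang -167.2 q6 -129.5 t 44.15 op 0.0511 F [-0.1  1.8 -0.3] tilt -1.0
```

Good. Now pot 5.

step_arm(
  commands=[
    [60,[-52,546,0],6],
    [60,[-52,546,0],13],
    [60,[-52,546,0],13],
    [60,[-52,546,0],13],
    [60,[-52,546,0],13],
    [60,[-52,546,0],13],
    [60,[-52,546,0],13],
    [60,[-52,546,0],13],
    [60,[-52,546,20],13],
    [60,[-52,546,50],13],
    [60,[-52,546,50],13],
    [60,[-52,546,50],13],
  ],
)

```text
t: 45.65
tool_pos: [0.4191, 0.3802, 0.3096]
tool_rot: [-0.006, -3.14, 0.002]
contact_force: [-0.4, 0.1, 0.5]
opening: 0.0512
grip_force: 0.0
```

```bash
python3 pk.py .4193 .3805
```

```text
([0.3875, 0.231, 0.0216], [150.0, 170.0], 0.0002)
([0.42, 0.3804, 0.0216], [325.0, 205.0], 0.0002)
target [0.42, 0.3804, 0.0216]
shift [-0.5  0.1 92.7] yaw -0.2 | now [0.4194 0.3803 0.3107] ang 179.8 q6 -55.1 t 45.7 op 0.0513 F [-0.1  0.5 -0.2] tilt -1.0
```

step_arm(
  commands=[
    [60,[-0.5,0,50],0],
    [60,[-0.5,0,92],0],
    [60,[-0.5,0,92],0],
    [15,[-0.5,0,92],0],
    [15,[-0.5,0,92],0],
    [15,[-0.5,0,92],0],
    [15,[-0.5,0,92],0],
    [15,[-0.5,0,92],0],
    [15,[-0.5,0,40],0],
    [15,[-0.5,0,0],0],
    [15,[-0.5,0,0],0],
    [15,[-0.5,0,0],0],
  ],
)

```text
t: 47.2
tool_pos: [0.4193, 0.3805, 0.3099]
tool_rot: [-0.005, -3.141, 0.001]
contact_force: [0.7, -1.1, -1.6]
opening: 0.021
grip_force: 30.1
```

```bash
python3 -c "
from h import *
a=np.radians(230);go(.438+.052*np.cos(a),-.174+.052*np.sin(a),.31,50)"
```

```text
shift [ 1.280e+01 -5.944e+02  1.000e-01] yaw 129.8 | now [0.4193 0.3805 0.3099] ang 179.8 q6 -55.1 t 47.2 op 0.021 F [ 0.7 -1.1 -1.6] tilt -1.0
```

step_arm(
  commands=[
    [15,[13,-594,0],10],
    [15,[13,-594,0],21],
    [15,[13,-594,0],31],
    [15,[13,-594,0],42],
    [15,[13,-594,0],52],
    [15,[13,-594,0],63],
    [15,[13,-594,0],73],
    [15,[13,-594,0],84],
    [15,[13,-594,0],94],
    [15,[13,-594,0],105],
    [15,[13,-594,0],115],
    [15,[13,-594,0],125],
  ],
)

```text
t: 48.7
tool_pos: [0.4044, -0.2142, 0.3098]
tool_rot: [-2.794, -1.436, 0.002]
contact_force: [-1.4, -1.9, 5.8]
opening: 0.0214
grip_force: 32.5
```

```bash
python3 -c "
from h import *
a=np.radians(230);go(.438+.052*np.cos(a),-.174+.052*np.sin(a),.256,50)"
```

```text
shift [ 0.4  0.1 53.8] yaw 4.4 | now [ 0.4044 -0.2142  0.3098] ang 54.4 q6 -1.6 t 48.7 op 0.0214 F [-1.4 -1.9  5.8] tilt -1.0
```

step_arm(
  commands=[
    [15,[0,0,30],4],
    [15,[0,0,48],4],
    [15,[0,0,53.5],4],
    [15,[0,0,53.5],4],
    [15,[0,0,53.5],4],
    [42,[0,0,53.5],4],
    [42,[0,0,53.5],4],
    [42,[0,0,20],4],
    [50,[0,0,-30],4],
    [60,[0,0,-50],4],
    [60,[0,0,-50],4],
  ],
)

```text
t: 50.08
tool_pos: [0.4048, -0.2134, 0.3608]
tool_rot: [2.837, 1.347, 0.001]
contact_force: [-0.4, 0.2, -1.2]
opening: 0.0513
grip_force: 0.0
```

```bash
python3 tn.py .3875 .231 .31 180
```

```text
([0.4435, -0.1548, 0.024], [276.0, 50.0], nan) R 0.02 phi 74.0
([0.4901, -0.1624, 0.0214], [364.0, 86.0], 0.0002) R 0.0534 phi 13.0
([0.4433, -0.1733, 0.0214], [327.0, 132.0], 0.0002) R 0.0053 phi 8.0
([0.4754, -0.2117, 0.0214], [386.0, 144.0], 0.0002) R 0.0531 phi -45.0
shift [ 333.5 -293.7   49.5] yaw -129.2 | now [ 0.4044 -0.2131  0.3591] ang 50.8 q6 2.1 t 50.12 op 0.0512 F [-1.2  0.  -1.6] tilt -1.0
```

step_arm(
  commands=[
    [60,[-10,0,-10],0],
    [60,[-40,0,-20],0],
    [60,[-40,0,-20],0],
    [60,[-40,0,-20],0],
  ],
)

```text
t: 50.62
tool_pos: [0.3791, -0.2442, 0.3793]
tool_rot: [-2.837, -1.346, 0.001]
contact_force: [-0.2, -0.4, -0.7]
opening: 0.0511
grip_force: 0.0
```

```bash
python3 tn.py .3875 .231 .31 180; python3 -c "
from h import *
im,i=snap('wrist','w11.png')"
```

```text
([0.4906, -0.1622, 0.0217], [363.0, 42.0], 0.0002) R 0.0539 phi 13.0
([0.4433, -0.173, 0.0214], [328.0, 84.0], 0.0002) R 0.0054 phi 11.0
([0.4755, -0.2118, 0.0214], [385.0, 97.0], 0.0002) R 0.0532 phi -45.0
([0.4226, -0.187, 0.024], [344.0, 196.0], nan) R 0.0202 phi -140.0
shift [ 373.3 -293.7   70. ] yaw -129.2 | now [ 0.3793 -0.244   0.3793] ang 50.8 q6 -3.0 t 50.67 op 0.0512 F [ 0.   0.8 -0.7] tilt -1.0
```

View pics/w11.png

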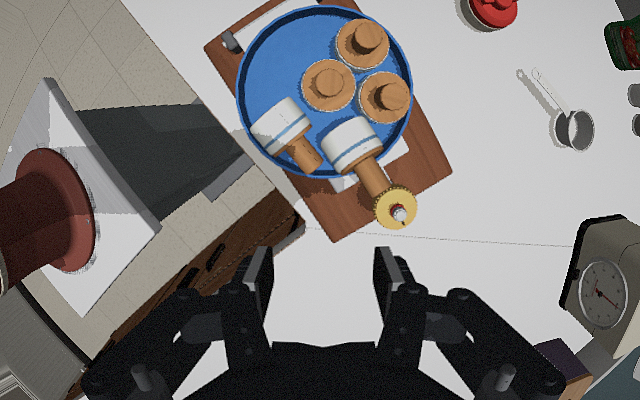

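The picture shows two pots tipped over. The carried pot swept one knob during transit, because I flew too low. One lies with its white body at (350,145) and its knob pointing to the collar (380,190). The other has its body at (280,125) and its knob at (305,155). Three stand upright. I take a second view to locate both knobs in 3D and mend this.

step_arm(
  commands=[
    [60,[40,0,0],0],
    [60,[70,0,0],0],
    [60,[70,0,0],0],
    [60,[70,0,0],0],
    [60,[70,0,0],0],
  ],
)

```text
t: 51.35
tool_pos: [0.4233, -0.1904, 0.3801]
tool_rot: [-2.838, -1.347, 0.001]
contact_force: [-0.3, 0.4, -0.2]
opening: 0.0515
grip_force: 0.0
```

Run:
```python
from h import *
import pickle
im,i=snap('wrist','w12.png'); pickle.dump(i,open('w12.pkl','wb'))
go(.438,-.174,.38,51)
for f in ('w11','w12'):
    h=cv2.cvtColor(cv2.imread(f'pics/{f}.png'),cv2.COLOR_BGR2HSV)
    m=((h[...,0]>5)&(h[...,0]<18)&(h[...,1]>110)).astype(np.uint8)
    m=cv2.morphologyEx(m,cv2.MORPH_OPEN,np.ones((3,3),np.uint8))
    k,l,st,ce=cv2.connectedComponentsWithStats(m)
    for j in range(1,k):
        if 250<st[j,4]<3500:
            c=max(cv2.findContours((l==j).astype(np.uint8),0,1)[0],key=cv2.contourArea)
            print(f,ce[j].round(),st[j].tolist(),np.round(cv2.boxPoints(cv2.minAreaRect(c))).astype(int).tolist())
a=cv2.imread('pics/w11.png')[0:220,220:430];b=cv2.imread('pics/w12.png')[60:280,220:430]
cv2.imwrite('pics/c12.png',cv2.resize(np.hstack([a,b]),None,fx=1.9,fy=1.9,interpolation=cv2.INTER_CUBIC))
```

```text
shift [22.1  1.   0.2] yaw -0.2 | now [ 0.4232 -0.1905  0.3802] ang 50.8 q6 5.8 t 51.4 op 0.0516 F [-0.5 -0.2  0.8] tilt -1.0
w11 [254.  15.] [230, 0, 53, 33, 418] [[228, 27], [278, -6], [282, 1], [232, 33]]
w11 [363.  43.] [338, 19, 50, 49, 1895] [[338, 19], [387, 19], [387, 67], [338, 67]]
w11 [224.  61.] [204, 36, 39, 57, 1001] [[202, 46], [226, 30], [258, 76], [233, 93]]
w11 [328.  85.] [303, 60, 52, 50, 2011] [[303, 60], [354, 60], [354, 109], [303, 109]]
w11 [385.  97.] [361, 73, 49, 49, 1908] [[361, 73], [409, 73], [409, 121], [361, 121]]
w11 [419. 156.] [385, 101, 67, 94, 3030] [[363, 129], [416, 100], [455, 173], [402, 202]]
w11 [303. 154.] [280, 133, 43, 41, 854] [[279, 150], [301, 132], [325, 161], [303, 179]]
w12 [361. 121.] [337, 96, 49, 50, 1936] [[337, 96], [385, 96], [385, 145], [337, 145]]
w12 [327. 163.] [303, 140, 49, 48, 1869] [[303, 140], [351, 140], [351, 187], [303, 187]]
w12 [382. 174.] [358, 151, 48, 47, 1755] [[358, 151], [405, 151], [405, 197], [358, 197]]
w12 [414. 215.] [381, 160, 64, 91, 2605] [[358, 187], [412, 159], [447, 228], [394, 256]]
w12 [306. 227.] [290, 209, 32, 34, 629] [[288, 222], [304, 208], [324, 232], [308, 246]]
w12 [244. 258.] [187, 223, 107, 67, 2225] [[184, 281], [259, 218], [301, 267], [225, 330]]
w12 [343. 259.] [300, 228, 79, 62, 2353] [[299, 245], [361, 212], [387, 260], [325, 294]]
```

View pics/c12.png

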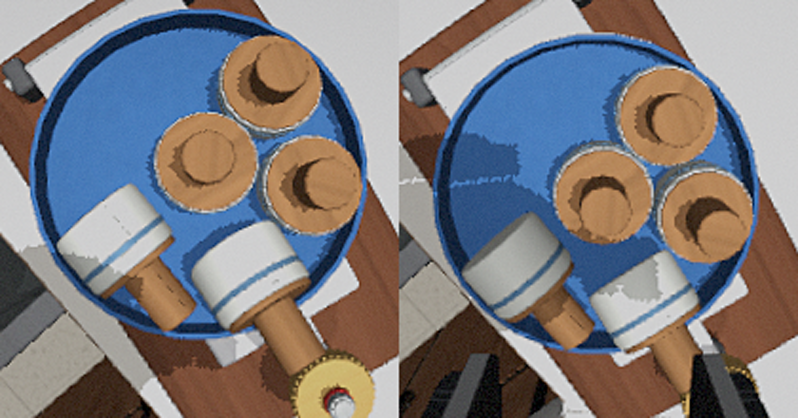

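The enlarged views (left w11, right w12) show three upright pots and two pots lying with their knobs over the rim. The lower right one's knob reaches the collar. Next I triangulate their body and lid ends from the silhouette corners.

Run:
```python
from h import *
import pickle
E12=pickle.load(open('w12.pkl','rb'))
# w11 pose: same orientation; tool moved by (0.4232,-.1905,.3802)-(.3793,-.244,.3793)
E11=dict(E12);X=np.array(E12['extrinsics']).copy();X[:3,3]-=np.array([.4232,-.1905,.3802])-np.array([.3793,-.244,.3793]);E11['extrinsics']=X
L=lambda x,y:(220+x/1.9,y/1.9); Rr=lambda x,y:(220+(x-399)/1.9,60+y/1.9)
def t(n,a,b): p,e=two(ray(E11,L(*a),True),ray(E12,Rr(*b),True)); print(n,p.round(4),round(e,4)); return p
t('check centre lid',(206,163),(603,197))
print('pot3');b=[t('base',(58,243),(463,268)),t('base',(130,185),(530,213))];l=[t('lid',(107,300),(512,318)),t('lid',(172,243),(573,262))]
t('knob end',(180,318),(578,336))
B,Q=sum(b)/2,sum(l)/2; a=(Q-B)/np.linalg.norm(Q-B); print('len',np.linalg.norm(Q-B),'axis',a.round(3),'ang',np.degrees(np.arctan2(a[1],a[0])).round(1),'pinch52',(Q+.02*a).round(4))
print('pot5');b=[t('base',(193,262),(590,293)),t('base',(268,222),(660,250))];l=[t('lid',(232,335),(627,350)),t('lid',(312,288),(697,307))]
B,Q=sum(b)/2,sum(l)/2; a=(Q-B)/np.linalg.norm(Q-B); print('len',np.linalg.norm(Q-B),'axis',a.round(3),'ang',np.degrees(np.arctan2(a[1],a[0])).round(1),'pinch52',(Q+.02*a).round(4))
for n,x in(('root',(280,308)),('mid',(294,335)),('end',(308,362))): print(n,plane(E11,L(*x),.09,True).round(4))
print('collar',plane(E11,L(338,392),.077,True).round(4))
```

```text
check centre lid [ 0.4431 -0.1741  0.0776] 0.0006
pot3
base [ 0.3662 -0.1579  0.0741] 0.0006
base [ 0.4095 -0.159   0.0686] 0.0007
lid [ 0.3655 -0.1945  0.0692] 0.0002
lid [ 0.4065 -0.1939  0.0561] 0.0006
knob end [ 0.3872 -0.2232  0.0726] 0.0009
len 0.0368417546121269 axis [-0.05  -0.971 -0.236] ang -92.9 pinch52 [ 0.385  -0.2136  0.0579]
pot5
base [ 0.4099 -0.2053  0.0854] 0.0009
base [ 0.4482 -0.2132  0.0736] 0.0014
lid [ 0.4013 -0.2459  0.0714] 0.0005
lid [ 0.4451 -0.251   0.0709] 0.0033
len 0.040509979581745646 axis [-0.144 -0.968 -0.206] ang -98.5 pinch52 [ 0.4203 -0.2678  0.0671]
root [ 0.4279 -0.2459  0.09  ]
mid [ 0.4254 -0.2599  0.09  ]
end [ 0.4229 -0.2743  0.09  ]
collar [ 0.4255 -0.3009  0.077 ]
```

```bash
python3 -c "
from h import *
go(.4255,-.262,.38,82)"
```

```text
shift [-54.   47.    0.2] yaw -31.2 | now [ 0.4232 -0.1905  0.3802] ang 50.8 q6 5.8 t 51.4 op 0.0516 F [-0.5 -0.2  0.8] tilt -1.0
```

step_arm(
  commands=[
    [45,[-54,47,0],-10],
    [45,[-54,47,0],-20],
    [45,[-54,47,0],-31],
    [45,[-54,47,40],-31],
    [45,[-54,47,90],-31],
    [45,[-54,47,120],-31],
    [45,[-54,47,132],-31],
    [45,[-54,47,132],-31],
  ],
)

```text
t: 52.4
tool_pos: [0.4257, -0.2619, 0.2482]
tool_rot: [-2.375, -2.056, 0.0]
contact_force: [0.5, 0.4, 0.7]
opening: 0.0384
grip_force: 0.0
```

step_arm(
  commands=[
    [15,[0,0,0],0],
    [15,[0,0,0],0],
    [15,[0,0,0],0],
    [15,[0,0,0],0],
    [15,[0,0,0],0],
  ],
  squeeze=25,
)

```text
t: 53.02
tool_pos: [0.4261, -0.2619, 0.2493]
tool_rot: [2.373, 2.056, -0.001]
contact_force: [-3.1, -0.2, 6.4]
opening: 0.0217
grip_force: 24.4
```

step_arm(
  commands=[
    [15,[0,0,-20],0],
    [15,[0,0,-60],0],
    [15,[0,0,-110],0],
    [15,[0,0,-110],0],
    [15,[0,0,-110],0],
    [24,[0,0,-110],0],
    [24,[0,0,-110],0],
  ],
)

```text
t: 53.9
tool_pos: [0.4256, -0.2613, 0.3565]
tool_rot: [-2.372, -2.055, 0.0]
contact_force: [0.9, 0.9, -1.8]
opening: 0.0213
grip_force: 24.2
```

```bash
cat > gs.py <<'E'
from h import *
o=monitor.get_obs(); print({k:np.round(o[k],4).tolist() for k in('t','opening','grip_force','contact_force','wrist_torque','tool_pos')})
im,i=snap('wrist'); s,j=snap('scene')
def bl(im,lo,hi,smin,mn):
    h=cv2.cvtColor(im,cv2.COLOR_RGB2HSV); m=((h[...,0]>lo)&(h[...,0]<hi)&(h[...,1]>smin)).astype(np.uint8)
    k,l,st,ce=cv2.connectedComponentsWithStats(m); return [(ce[a].round().tolist(),st[a].tolist()) for a in range(1,k) if st[a,4]>mn]
for b in bl(im,5,18,110,250): print(b)
E
python3 gs.py; python3 -c "
from h import *
go(.47,.25,.36,82); go(.47,.25,.36,180)"
```

```text
{'t': 53.9, 'opening': 0.0213, 'grip_force': 24.216, 'contact_force': [0.8762, 0.8573, -1.8061], 'wrist_torque': [0.0211, 0.044, 0.0017], 'tool_pos': [0.4256, -0.2613, 0.3565]}
([251.0, 16.0], [240, 0, 33, 45, 743])
([392.0, 14.0], [371, 0, 34, 42, 689])
([386.0, 70.0], [359, 43, 55, 54, 2302])
([329.0, 89.0], [302, 62, 56, 55, 2410])
([374.0, 131.0], [347, 104, 55, 55, 2261])
([267.0, 138.0], [239, 117, 52, 46, 1014])
([328.0, 224.0], [244, 146, 161, 147, 7628])
([128.0, 199.0], [0, 156, 236, 84, 7809])
shift [512.5 -29.1  -2.2] yaw -0.2 | now [ 0.4257 -0.2614  0.3572] ang 81.8 q6 -31.9 t 54.0 op 0.0212 F [-0.1 -0.7 -0.6] tilt -1.0
shift [512.5 -29.1  -2.2] yaw -98.2 | now [ 0.4257 -0.2614  0.3572] ang 81.8 q6 -31.9 t 54.0 op 0.0212 F [-0.1 -0.7 -0.6] tilt -1.0
```

step_arm(
  commands=[
    [24,[562,-34,0],0],
    [24,[562,-34,0],0],
    [24,[562,-34,0],0],
    [24,[562,-34,0],0],
    [24,[562,-34,0],0],
    [24,[562,-34,0],0],
    [24,[562,-34,0],0],
    [24,[562,-34,0],0],
    [24,[562,-34,0],0],
    [24,[562,-34,60],0],
    [24,[562,-34,118],0],
    [24,[562,-34,118],0],
  ],
)

```text
t: 55.5
tool_pos: [0.4696, 0.2986, 0.2342]
tool_rot: [-2.371, -2.055, 0.02]
contact_force: [0.0, -0.0, -0.7]
opening: 0.0209
grip_force: 24.1
```

```bash
python3 gs.py | head -1
```

```text
{'t': 55.5, 'opening': 0.0209, 'grip_force': 24.1262, 'contact_force': [0.0049, -0.0212, -0.7443], 'wrist_torque': [-0.0691, 0.0059, -0.0082], 'tool_pos': [0.4696, 0.2986, 0.2342]}
```

step_arm(
  commands=[
    [24.6,[0,0,0],0],
    [24.6,[0,0,0],0],
    [24.6,[0,0,0],0],
  ],
  squeeze=20,
)

```text
t: 55.98
tool_pos: [0.4728, 0.2997, 0.2419]
tool_rot: [2.374, 2.056, 0.004]
contact_force: [0.5, 0.5, -1.6]
opening: 0.0211
grip_force: 21.4
```

step_arm(
  commands=[
    [25.2,[0,0,0],0],
    [25.2,[0,0,0],0],
    [25.2,[0,0,0],0],
  ],
)

```text
t: 56.35
tool_pos: [0.4723, 0.2995, 0.2402]
tool_rot: [-2.374, -2.057, 0.0]
contact_force: [-0.3, 1.1, -0.4]
opening: 0.0216
grip_force: 8.8
```

step_arm(
  commands=[
    [25.8,[0,0,0],0],
    [25.8,[0,0,0],0],
    [25.8,[0,0,0],0],
  ],
)

```text
t: 56.72
tool_pos: [0.4724, 0.2996, 0.2405]
tool_rot: [2.374, 2.057, 0.0]
contact_force: [0.2, 0.1, 0.7]
opening: 0.0223
grip_force: 0.2
```

step_arm(
  commands=[
    [40,[0,0,0],0],
    [40,[0,0,0],0],
    [40,[0,0,-60],0],
    [50,[0,0,-110],0],
    [60,[0,0,-110],0],
    [60,[0,0,-110],0],
  ],
)

```text
t: 57.48
tool_pos: [0.4721, 0.2995, 0.3499]
tool_rot: [-2.374, -2.057, 0.001]
contact_force: [-1.0, 0.3, -0.5]
opening: 0.0514
grip_force: 0.0
```

```bash
python3 pk.py .47 .30
python3 - <<'E'
from h import *
im,i=snap('wrist','w13.png')
h=cv2.cvtColor(im,cv2.COLOR_RGB2HSV);m=((h[...,0]>5)&(h[...,0]<18)&(h[...,1]>110)).astype(np.uint8)
k,l,st,ce=cv2.connectedComponentsWithStats(m)
for j in range(1,k):
    if st[j,4]>250: print(ce[j].round(),st[j].tolist(),plane(i,ce[j],.045,True).round(3))
E
```

```text
([0.4769, 0.3545, 0.0215], [319.0, 129.0], 0.0002)
target [0.4769, 0.3545, 0.0215]
shift [ 55.5  -2.6 130.6] yaw -98.2 | now [0.4719 0.2993 0.3487] ang 81.8 q6 33.0 t 57.52 op 0.0512 F [ 0.3  0.4 -0.2] tilt -1.0
[320. 129.] [296, 105, 50, 49, 1890] [0.477 0.355 0.045]
[241. 255.] [231, 245, 26, 28, 338] [0.38  0.243 0.045]
[537. 290.] [508, 258, 58, 62, 2597] [0.727 0.131 0.045]
[ 28. 360.] [0, 314, 65, 83, 2364] [-0.236  0.013  0.045]
[210. 365.] [186, 340, 43, 45, 852] [0.287 0.083 0.045]
```

```bash
python3 -c "
from h import *
go(.387,-.191,.36,177)"
```

```text
shift [-497.4  -14.1  -10.8] yaw -95.2 | now [0.4718 0.2993 0.3482] ang 81.8 q6 33.0 t 57.58 op 0.0515 F [ 0.5  0.3 -0.3] tilt -0.99999
```

step_arm(
  commands=[
    [100,[-497,-14,-11],-9],
    [100,[-497,-14,-11],-18],
    [100,[-497,-14,-11],-27],
    [100,[-497,-14,-11],-36],
    [100,[-497,-14,-11],-45],
    [100,[-497,-14,-11],-54],
    [100,[-497,-14,-11],-63],
    [100,[-497,-14,-11],-72],
    [100,[-497,-14,-11],-81],
    [100,[-497,-14,-11],-90],
    [100,[-497,-14,-11],-95],
    [100,[-497,-14,-11],-95],
  ],
)

```text
t: 59.08
tool_pos: [0.3873, -0.1904, 0.3596]
tool_rot: [-0.09, -3.138, -0.003]
contact_force: [-0.2, -0.1, -0.0]
opening: 0.0857
grip_force: 0.0
```

```bash
python3 tn.py .387 -.191 .240 177
python3 - <<'E'
from h import *
im,i=snap('wrist','w14.png')
h=cv2.cvtColor(im,cv2.COLOR_RGB2HSV);m=((h[...,0]>5)&(h[...,0]<18)&(h[...,1]>110)).astype(np.uint8)
k,l,st,ce=cv2.connectedComponentsWithStats(m)
for j in range(1,k):
    if st[j,4]>250:
        c=max(cv2.findContours((l==j).astype(np.uint8),0,1)[0],key=cv2.contourArea);b=cv2.boxPoints(cv2.minAreaRect(c))
        print(ce[j].round(),st[j].tolist(),plane(i,ce[j],.075,True).round(3),[plane(i,p,.075,True)[:2].round(3).tolist() for p in b])
# white body in tin
m=((h[...,1]<60)&(h[...,2]>120)).astype(np.uint8); k,l,st,ce=cv2.connectedComponentsWithStats(m)
for j in range(1,k):
    p=plane(i,ce[j],.075,True)
    if st[j,4]>200 and np.hypot(p[0]-.438,p[1]+.174)<.08: 
        c=max(cv2.findContours((l==j).astype(np.uint8),0,1)[0],key=cv2.contourArea);b=cv2.boxPoints(cv2.minAreaRect(c))
        print('white',ce[j].round(),st[j].tolist(),p.round(3),[plane(i,q,.075,True)[:2].round(3).tolist() for q in b])
E
```

```text
([0.3995, -0.1422, 0.024], [441.0, 231.0], nan) R 0.0499 phi 140.0
([0.4433, -0.173, 0.0212], [352.0, 279.0], 0.0002) R 0.0054 phi 11.0
([0.4741, -0.2109, 0.0211], [307.0, 291.0], 0.0003) R 0.0516 phi -46.0
shift [ 1.000e-01 -9.000e-01  1.199e+02] yaw -0.3 | now [ 0.3874 -0.1902  0.3599] ang 176.7 q6 -122.8 t 59.12 op 0.0854 F [-0.  -0.1 -0. ] tilt -1.0
[262.  44.] [234, 0, 55, 96, 3455] [ 0.254 -0.233  0.075] [[0.21, -0.256], [0.214, -0.213], [0.299, -0.214], [0.297, -0.257]]
[259. 104.] [239, 92, 51, 25, 657] [ 0.304 -0.238  0.075] [[0.292, -0.255], [0.296, -0.213], [0.316, -0.215], [0.312, -0.257]]
[378. 116.] [319, 114, 120, 6, 329] [ 0.32  -0.142  0.075] [[0.318, -0.19], [0.317, -0.089], [0.321, -0.089], [0.321, -0.19]]
[299. 169.] [205, 141, 252, 77, 7501] [ 0.361 -0.209  0.075] [[0.398, -0.303], [0.33, -0.29], [0.349, -0.071], [0.421, -0.069]]
[626. 177.] [615, 161, 25, 30, 500] [0.381 0.196 0.075] [[0.36, 0.163], [0.359, 0.226], [0.4, 0.239], [0.397, 0.173]]
[306. 197.] [286, 171, 40, 51, 965] [ 0.386 -0.205  0.075] [[0.364, -0.222], [0.364, -0.19], [0.409, -0.19], [0.409, -0
[... 217 characters left out ...]
 -0.156], [0.527, -0.131], [0.539, -0.18]]
[246. 262.] [225, 238, 47, 46, 946] [ 0.447 -0.268  0.075] [[0.428, -0.29], [0.416, -0.263], [0.471, -0.246], [0.486, -0.275]]
[307. 290.] [285, 268, 45, 49, 1570] [ 0.481 -0.212  0.075] [[0.468, -0.239], [0.446, -0.201], [0.494, -0.181], [0.52, -0.221]]
white [278. 206.] [226, 153, 189, 115, 1973] [ 0.393 -0.231  0.075] [[0.388, -0.285], [0.328, -0.139], [0.388, -0.11], [0.459, -0.264]]
white [330. 198.] [325, 171, 11, 53, 490] [ 0.388 -0.185  0.075] [[0.411, -0.19], [0.364, -0.188], [0.365, -0.179], [0.412, -0.182]]
white [350. 197.] [337, 171, 27, 53, 1285] [ 0.389 -0.167  0.075] [[0.412, -0.18], [0.365, -0.178], [0.366, -0.156], [0.413, -0.157]]
```

step_arm(
  commands=[
    [100,[-1,0,60],0],
    [100,[-1,0,100],0],
    [100,[-1,0,120],0],
    [100,[-1,0,120],0],
    [100,[-1,0,120],0],
  ],
  squeeze=40,
)

```text
t: 59.8
tool_pos: [0.3891, -0.1906, 0.2423]
tool_rot: [0.088, 3.139, -0.001]
contact_force: [0.2, 0.1, -0.0]
opening: 0.0852
grip_force: 0.0
```

step_arm(
  commands=[
    [50,[0,0,0],0],
    [50,[0,0,0],0],
    [50,[0,0,0],0],
    [50,[0,0,0],0],
    [50,[0,0,0],0],
  ],
)

```text
t: 60.42
tool_pos: [0.3894, -0.1906, 0.2433]
tool_rot: [0.088, 3.137, -0.001]
contact_force: [-0.7, 3.1, 5.6]
opening: 0.0644
grip_force: 42.9
```

step_arm(
  commands=[
    [50,[0,0,-15],0],
    [50,[0,0,-40],0],
    [50,[0,0,-80],0],
    [50,[0,0,-120],0],
    [50,[0,0,-120],0],
    [50,[0,0,-120],0],
  ],
)

```text
t: 61.18
tool_pos: [0.3884, -0.1903, 0.3613]
tool_rot: [-0.088, -3.14, 0.001]
contact_force: [0.1, -0.4, -0.5]
opening: 0.0644
grip_force: 44.2
```

```bash
python3 tn.py .45 .27 .36 177; python3 gs.py
```

```text
([0.3993, -0.1641, 0.024], [441.0, 233.0], nan) R 0.0399 phi 166.0
shift [-36.  463.    0.6] yaw -0.2 | now [ 0.3882 -0.1902  0.3604] ang 176.8 q6 -122.8 t 61.23 op 0.0645 F [-0.8 -0.6 -1.1] tilt -1.0
{'t': 61.225, 'opening': 0.0645, 'grip_force': 44.1773, 'contact_force': [-0.7617, -0.5611, -1.0779], 'wrist_torque': [0.0241, 0.0386, -0.0087], 'tool_pos': [0.3882, -0.1902, 0.3604]}
([262.0, 44.0], [235, 0, 55, 95, 3474])
([260.0, 103.0], [239, 90, 51, 25, 679])
([380.0, 115.0], [318, 114, 122, 6, 254])
([299.0, 168.0], [205, 140, 252, 77, 7471])
([626.0, 177.0], [615, 161, 25, 30, 507])
([440.0, 234.0], [431, 199, 19, 75, 380])
([296.0, 266.0], [257, 213, 69, 102, 4029])
([229.0, 254.0], [211, 236, 39, 42, 600])
([359.0, 311.0], [337, 301, 43, 26, 682])
```

step_arm(
  commands=[
    [50,[-58,434,0],0],
    [50,[-58,434,0],0],
    [50,[-58,434,0],0],
    [50,[-58,434,0],0],
    [50,[-58,434,0],0],
    [50,[-58,434,0],0],
    [50,[-58,434,0],0],
    [50,[-58,434,60],0],
    [50,[-58,434,110],0],
    [50,[-58,434,140],0],
    [50,[-58,434,149],0],
    [50,[-58,434,149],0],
  ],
)

```text
t: 62.82
tool_pos: [0.4706, 0.2396, 0.2119]
tool_rot: [-0.088, -3.139, 0.001]
contact_force: [0.5, 0.3, -0.8]
opening: 0.064
grip_force: 44.4
```

step_arm(
  commands=[
    [50,[0,0,3],0],
    [50,[0,0,4],0],
    [50,[0,0,4],0],
  ],
)

```text
t: 63.2
tool_pos: [0.471, 0.2397, 0.2091]
tool_rot: [0.088, 3.139, 0.001]
contact_force: [0.4, -0.3, -0.1]
opening: 0.0642
grip_force: 44.4
```

step_arm(
  commands=[
    [50,[0,0,2],0],
    [50,[0,0,3],0],
    [50,[0,0,3],0],
    [80,[0,0,3],0],
    [100,[0,0,3],0],
    [100,[0,0,3],0],
    [100,[0,0,-60],0],
    [100,[0,0,-120],0],
    [100,[0,0,-150],0],
    [100,[0,0,-150],0],
    [100,[0,0,-150],0],
  ],
)

```text
t: 64.58
tool_pos: [0.4703, 0.2395, 0.3566]
tool_rot: [-0.087, -3.138, 0.001]
contact_force: [-0.2, -0.3, 0.0]
opening: 0.0855
grip_force: 0.0
```

```bash
cat > lk.py <<'E'
from h import *
im,i=snap('wrist')
h=cv2.cvtColor(im,cv2.COLOR_RGB2HSV)
def show(n,m,z,lo):
    k,l,st,ce=cv2.connectedComponentsWithStats(m.astype(np.uint8))
    for j in range(1,k):
        p=plane(i,ce[j],z,True)
        if st[j,4]>lo and .33<p[0]<.6 and .1<p[1]<.48:
            c=max(cv2.findContours((l==j).astype(np.uint8),0,1)[0],key=cv2.contourArea);b=cv2.boxPoints(cv2.minAreaRect(c))
            print(n,ce[j].round(),st[j].tolist(),p.round(3),[plane(i,q,z,True)[:2].round(3).tolist() for q in b])
show('wood',(h[...,0]>5)&(h[...,0]<18)&(h[...,1]>110),.037,200)
show('stripe',(h[...,0]>95)&(h[...,0]<125)&(h[...,1]>60),.05,60)
E
python3 lk.py; python3 pk.py .4769 .3545
```

```text
wood [311. 101.] [287, 77, 49, 48, 1807] [0.387 0.232 0.037] [[0.363, 0.211], [0.366, 0.255], [0.41, 0.253], [0.407, 0.208]]
wood [310. 186.] [291, 164, 36, 45, 799] [0.469 0.225 0.037] [[0.446, 0.209], [0.448, 0.242], [0.492, 0.24], [0.49, 0.205]]
wood [442. 191.] [420, 169, 43, 43, 1357] [0.48  0.359 0.037] [[0.457, 0.335], [0.458, 0.381], [0.503, 0.385], [0.5, 0.336]]
stripe [336. 187.] [334, 162, 4, 49, 135] [0.467 0.25  0.05 ] [[0.444, 0.25], [0.444, 0.252], [0.49, 0.251], [0.49, 0.249]]
stripe [423. 178.] [415, 164, 28, 36, 79] [0.463 0.334 0.05 ] [[0.475, 0.318], [0.443, 0.342], [0.451, 0.353], [0.483, 0.329]]
([0.3869, 0.232, 0.0214], [311.0, 101.0], 0.0002)
([0.4777, 0.3555, 0.0216], [442.0, 192.0], 0.0002)
target [0.4777, 0.3555, 0.0216]
shift [ -1.6 116.5 137.6] yaw -3.2 | now [0.4702 0.2394 0.3558] ang 176.8 q6 -67.9 t 64.67 op 0.0853 F [-0.7 -0.1  0.1] tilt -0.99999
```

step_arm(
  commands=[
    [45,[0.5,-19.5,0],10],
    [45,[0.5,-19.5,0],20],
    [45,[0.5,-19.5,0],30],
    [45,[0.5,-19.5,0],40],
    [45,[0.5,-19.5,0],50],
    [45,[0.5,-19.5,0],60],
    [45,[0.5,-19.5,0],70],
    [45,[0.5,-19.5,40],80],
    [45,[0.5,-19.5,90],90],
    [45,[0.5,-19.5,140],90],
    [45,[0.5,-19.5,160],90],
    [45,[0.5,-19.5,160],90],
  ],
)

```text
t: 66.18
tool_pos: [0.4673, 0.2196, 0.1945]
tool_rot: [-2.28, -2.156, 0.011]
contact_force: [0.5, 0.4, 0.2]
opening: 0.0384
grip_force: 0.0
```

step_arm(
  commands=[
    [20,[0,0,0],0],
    [20,[0,0,0],0],
    [20,[0,0,0],0],
    [20,[0,0,0],0],
    [20,[0,0,-20],0],
    [20,[0,0,-43],0],
    [20,[0,0,-43],0],
    [20,[0,0,-43],0],
  ],
  squeeze=20,
)

```text
t: 67.18
tool_pos: [0.4688, 0.2201, 0.2406]
tool_rot: [-2.282, -2.159, 0.001]
contact_force: [-0.6, -0.1, -0.9]
opening: 0.0212
grip_force: 22.2
```

step_arm(
  commands=[
    [25.2,[0,0,0],0],
    [25.2,[0,0,0],0],
    [25.3,[0,0,0],0],
    [25.3,[0,0,0],0],
  ],
)

```text
t: 67.68
tool_pos: [0.4691, 0.2202, 0.2412]
tool_rot: [-2.282, -2.159, 0.0]
contact_force: [-0.3, -0.4, 0.6]
opening: 0.0214
grip_force: 9.5
```

```bash
python3 gs.py
```

```text
{'t': 67.675, 'opening': 0.0214, 'grip_force': 9.4508, 'contact_force': [-0.3034, -0.3661, 0.5976], 'wrist_torque': [-0.0323, 0.0373, -0.0093], 'tool_pos': [0.4691, 0.2202, 0.2412]}
([323.0, 17.0], [283, 0, 82, 39, 2460])
([186.0, 228.0], [151, 192, 72, 73, 3722])
([323.0, 269.0], [276, 235, 93, 65, 2382])
([592.0, 300.0], [556, 258, 71, 82, 4206])
```

step_arm(
  commands=[
    [25.4,[0,0,0],0],
    [25.4,[0,0,0],0],
    [25.5,[0,0,0],0],
    [25.5,[0,0,0],0],
  ],
)

```text
t: 68.28
tool_pos: [0.4691, 0.2202, 0.2413]
tool_rot: [2.282, 2.159, 0.0]
contact_force: [-0.0, -0.7, -1.4]
opening: 0.0218
grip_force: 3.5
```

```bash
python3 gs.py
```

```text
{'t': 68.275, 'opening': 0.0218, 'grip_force': 3.5067, 'contact_force': [-0.044, -0.6602, -1.3942], 'wrist_torque': [-0.0365, -0.0209, -0.0109], 'tool_pos': [0.4691, 0.2202, 0.2413]}
([323.0, 17.0], [282, 0, 83, 39, 2456])
([186.0, 228.0], [151, 191, 72, 74, 3745])
([323.0, 268.0], [278, 236, 91, 64, 2414])
([592.0, 300.0], [556, 258, 71, 82, 4188])
```

step_arm(
  commands=[
    [25.6,[0,0,0],0],
    [25.6,[0,0,0],0],
  ],
)

```text
t: 68.62
tool_pos: [0.4691, 0.2202, 0.2413]
tool_rot: [-2.282, -2.159, 0.0]
contact_force: [-0.5, -0.1, -1.2]
opening: 0.022
grip_force: 1.5
```

```bash
python3 gs.py
```

```text
{'t': 68.625, 'opening': 0.022, 'grip_force': 1.547, 'contact_force': [-0.4797, -0.0521, -1.1572], 'wrist_torque': [-0.0781, 0.0148, -0.0417], 'tool_pos': [0.4691, 0.2202, 0.2413]}
([323.0, 17.0], [282, 0, 83, 39, 2474])
([186.0, 228.0], [151, 192, 72, 73, 3727])
([323.0, 251.0], [285, 212, 77, 85, 3915])
([592.0, 300.0], [556, 258, 71, 82, 4200])
```

step_arm(
  commands=[
    [25.62,[0,0,0],0],
    [25.62,[0,0,0],0],
    [25.62,[0,0,0],0],
  ],
)

```text
t: 69.1
tool_pos: [0.4691, 0.2202, 0.2413]
tool_rot: [-2.282, -2.159, 0.0]
contact_force: [0.7, 0.6, 0.0]
opening: 0.0219
grip_force: 1.3
```

```bash
python3 gs.py
```

```text
{'t': 69.1, 'opening': 0.0219, 'grip_force': 1.277, 'contact_force': [0.6594, 0.5716, 0.0221], 'wrist_torque': [0.021, -0.0131, 0.0146], 'tool_pos': [0.4691, 0.2202, 0.2413]}
([323.0, 17.0], [282, 0, 83, 39, 2471])
([186.0, 228.0], [151, 192, 72, 73, 3696])
([323.0, 256.0], [289, 221, 69, 75, 3174])
([592.0, 300.0], [556, 258, 71, 82, 4211])
```

step_arm(
  commands=[
    [40,[0,0,0],0],
    [40,[0,0,0],0],
    [40,[0,0,-40],0],
    [50,[0,0,-100],0],
    [60,[0,0,-110],0],
    [60,[0,0,-110],0],
  ],
)

```text
t: 69.95
tool_pos: [0.4693, 0.2203, 0.3522]
tool_rot: [2.282, 2.158, 0.003]
contact_force: [0.6, -0.8, -0.5]
opening: 0.0514
grip_force: 0.0
```

```bash
python3 pk.py .469 .220
```

```text
([0.4772, 0.3551, 0.0216], [322.0, 42.0], 0.0002)
([0.3865, 0.2315, 0.0215], [234.0, 182.0], 0.0003)
([0.469, 0.2053, 0.0213], [322.0, 204.0], 0.0003)
target [0.469, 0.2053, 0.0213]
shift [-14.8   1.1 132.4] yaw -93.2 | now [0.4688 0.2201 0.3504] ang 86.8 q6 20.1 t 70.0 op 0.0515 F [ 0.2  0.2 -0.5] tilt -1.0
```

Pot 3 stands upright again on the board at (0.469, 0.205). I pick it up and carry it higher this time.

step_arm(
  commands=[
    [60,[-15,1,60],0],
    [60,[-15,1,120],0],
    [60,[-15,1,132],0],
    [60,[-15,1,132],0],
    [15,[-15,1,132],0],
    [15,[-15,1,132],0],
    [15,[-15,1,132],0],
    [15,[-15,1,132],0],
    [15,[-15,1,80],0],
    [15,[-15,1,20],0],
    [15,[-15,1,-20],0],
    [15,[-15,1,-20],0],
  ],
  squeeze=30,
)

```text
t: 71.5
tool_pos: [0.4701, 0.2055, 0.3764]
tool_rot: [2.279, 2.156, 0.013]
contact_force: [0.9, 0.2, -1.2]
opening: 0.0208
grip_force: 29.7
```

```bash
python3 -c "
from h import *
a=np.radians(230);go(.438+.0515*np.cos(a),-.174+.0515*np.sin(a),.37,50)"
```

```text
shift [-421.9  -41.9    4.8] yaw 36.8 | now [0.4701 0.2055 0.3764] ang 86.8 q6 18.5 t 71.5 op 0.0208 F [ 0.9  0.2 -1.2] tilt -0.99996
```

step_arm(
  commands=[
    [15,[-421,-42,0],9],
    [15,[-421,-42,0],18],
    [15,[-421,-42,0],28],
    [15,[-421,-42,0],37],
    [15,[-421,-42,0],37],
    [15,[-421,-42,0],37],
    [15,[-421,-42,0],37],
    [15,[-421,-42,0],37],
    [15,[-421,-42,0],37],
    [15,[-421,-42,0],37],
  ],
)

```text
t: 72.75
tool_pos: [0.4041, -0.2117, 0.3707]
tool_rot: [-2.847, -1.325, 0.0]
contact_force: [-0.3, 0.3, -0.3]
opening: 0.0213
grip_force: 29.7
```

```bash
python3 tn.py .4049 -.2135 .256 50
```

```text
([0.4435, -0.1535, 0.024], [279.0, 53.0], nan) R 0.0212 phi 75.0
([0.4901, -0.1624, 0.0214], [363.0, 87.0], 0.0002) R 0.0534 phi 13.0
([0.4432, -0.1731, 0.0213], [328.0, 132.0], 0.0002) R 0.0053 phi 10.0
([0.474, -0.211, 0.0214], [384.0, 144.0], 0.0002) R 0.0516 phi -46.0
shift [ -0.9   1.9 114.9] yaw -0.1 | now [ 0.4041 -0.2116  0.3709] ang 49.9 q6 3.1 t 72.8 op 0.0209 F [ 0.7 -0.  -0.7] tilt -1.0
```

step_arm(
  commands=[
    [15,[-0.5,1.5,60],0],
    [15,[-0.5,1.5,100],0],
    [15,[-0.5,1.5,112],0],
    [15,[-0.5,1.5,115],0],
    [15,[-0.5,1.5,115],0],
    [15,[-0.5,1.5,115],0],
    [42,[-0.5,1.5,115],0],
    [42,[-0.5,1.5,115],0],
    [42,[-0.5,1.5,80],0],
    [50,[-0.5,1.5,20],0],
    [60,[-0.5,1.5,0],0],
    [60,[-0.5,1.5,0],0],
  ],
)

```text
t: 74.3
tool_pos: [0.4051, -0.2145, 0.3735]
tool_rot: [2.846, 1.321, 0.003]
contact_force: [-0.0, 0.0, 0.2]
opening: 0.0512
grip_force: 0.0
```

```bash
python3 tn.py .4772 .3551 .32 180
```

```text
([0.444, -0.154, 0.024], [275.0, 52.0], nan) R 0.0209 phi 73.0
([0.4903, -0.1624, 0.0216], [358.0, 86.0], 0.0002) R 0.0536 phi 13.0
([0.443, -0.1734, 0.0215], [323.0, 130.0], 0.0003) R 0.005 phi 7.0
([0.4739, -0.211, 0.0214], [379.0, 141.0], 0.0003) R 0.0516 phi -46.0
([0.4064, -0.215, 0.0213], [322.0, 193.0], 0.0002) R 0.0518 phi -128.0
shift [ 481.6 -312.1   51.1] yaw -130.2 | now [ 0.4047 -0.2142  0.3713] ang 49.8 q6 3.0 t 74.35 op 0.0512 F [ 1.4 -0.3 -0.6] tilt -1.0
```

step_arm(
  commands=[
    [60,[481,-312,0],-9],
    [60,[481,-312,0],-18],
    [60,[481,-312,0],-27],
    [60,[481,-312,0],-36],
    [60,[481,-312,0],-45],
    [60,[481,-312,0],-54],
    [60,[481,-312,0],-63],
    [60,[481,-312,0],-72],
    [60,[481,-312,0],-81],
    [60,[481,-312,20],-90],
    [60,[481,-312,51],-99],
    [60,[481,-312,51],-107],
  ],
)

```text
t: 75.85
tool_pos: [0.475, 0.354, 0.3133]
tool_rot: [-0.622, -3.071, 0.012]
contact_force: [-0.3, 0.6, -0.1]
opening: 0.0511
grip_force: 0.0
```

```bash
python3 pk.py .4772 .3551
```

```text
([0.3871, 0.2311, 0.0215], [156.0, 168.0], 0.0003)
([0.4777, 0.3546, 0.0215], [329.0, 206.0], 0.0002)
target [0.4777, 0.3546, 0.0215]
shift [-2.4  2.  96.9] yaw -22.7 | now [0.4755 0.3541 0.315 ] ang 157.3 q6 -37.8 t 75.9 op 0.0513 F [-0.4  0.3  0.3] tilt -0.99996
```

step_arm(
  commands=[
    [60,[-1,0,50],0],
    [60,[-1,0,95],0],
    [60,[-1,0,102],0],
    [60,[-1,0,102],0],
    [15,[-1,0,102],0],
    [15,[-1,0,102],0],
    [15,[-1,0,102],0],
    [15,[-1,0,102],0],
    [15,[-1,0,50],0],
    [15,[-1,0,0],0],
    [15,[-1,0,-50],0],
    [15,[-1,0,-50],0],
  ],
)

```text
t: 77.4
tool_pos: [0.4787, 0.3548, 0.3766]
tool_rot: [0.63, 3.07, 0.011]
contact_force: [-0.3, -0.5, -0.7]
opening: 0.0209
grip_force: 29.8
```

```bash
python3 -c "
from h import *
a=np.radians(157);go(.438+.0515*np.cos(a),-.174+.0515*np.sin(a),.37,157)"
```

```text
shift [-119.3 -502.3    3.1] yaw -0.2 | now [0.4787 0.3548 0.3766] ang 156.8 q6 -37.4 t 77.4 op 0.0209 F [-0.3 -0.5 -0.7] tilt -0.99994
```

step_arm(
  commands=[
    [15,[-119,-502,0],0],
    [15,[-119,-502,0],0],
    [15,[-119,-502,0],0],
    [15,[-119,-502,0],0],
    [15,[-119,-502,0],0],
    [15,[-119,-502,0],0],
    [15,[-119,-502,0],0],
    [15,[-119,-502,0],0],
    [15,[-119,-502,0],0],
    [15,[-119,-502,0],0],
    [15,[-119,-502,0],0],
    [15,[-119,-502,0],0],
  ],
)

```text
t: 78.9
tool_pos: [0.3898, -0.1528, 0.37]
tool_rot: [-0.627, -3.078, -0.001]
contact_force: [-0.1, 0.4, -0.5]
opening: 0.0211
grip_force: 30.1
```

```bash
python3 tn.py .3906 -.1539 .2555 157
```

```text
shift [ -1.2  -0.6 114.7] yaw -0.0 | now [ 0.3897 -0.1529  0.3702] ang 157.0 q6 -98.6 t 78.95 op 0.0211 F [ 0.6 -0.3 -1. ] tilt -1.0
```

step_arm(
  commands=[
    [15,[-1,-0.5,60],0],
    [15,[-1,-0.5,100],0],
    [15,[-1,-0.5,112],0],
    [15,[-1,-0.5,115],0],
    [15,[-1,-0.5,115],0],
    [15,[-1,-0.5,115],0],
    [42,[-1,-0.5,115],0],
    [42,[-1,-0.5,115],0],
    [42,[-1,-0.5,80],0],
    [50,[-1,-0.5,20],0],
    [60,[-1,-0.5,0],0],
    [60,[-1,-0.5,0],0],
  ],
)

```text
t: 80.45
tool_pos: [0.3905, -0.1552, 0.3723]
tool_rot: [0.631, 3.073, -0.002]
contact_force: [0.7, 0.6, -0.6]
opening: 0.0512
grip_force: 0.0
```

```bash
python3 tn.py .3871 .2311 .32 85
```

```text
([0.3903, -0.1558, 0.0216], [324.0, 192.0], 0.0002) R 0.0511 phi 159.0
([0.4067, -0.2153, 0.0214], [272.0, 231.0], 0.0002) R 0.0518 phi -127.0
([0.4435, -0.1732, 0.0212], [330.0, 275.0], 0.0002) R 0.0056 phi 8.0
shift [154.8 353.7  50.1] yaw 71.8 | now [ 0.3901 -0.1549  0.3702] ang 156.8 q6 -98.6 t 80.5 op 0.0511 F [-0.4  0.6  0. ] tilt -1.0
```

step_arm(
  commands=[
    [60,[155,354,0],9],
    [60,[155,354,0],18],
    [60,[155,354,0],27],
    [60,[155,354,0],36],
    [60,[155,354,0],45],
    [60,[155,354,0],54],
    [60,[155,354,0],63],
    [60,[155,354,20],72],
    [60,[155,354,50],72],
    [60,[155,354,50],72],
    [60,[155,354,50],72],
  ],
)

```text
t: 81.88
tool_pos: [0.387, 0.2312, 0.3199]
tool_rot: [-2.32, -2.118, 0.002]
contact_force: [-1.0, 0.7, 0.6]
opening: 0.0512
grip_force: 0.0
```

```bash
python3 pk.py .3871 .2311
```

```text
([0.387, 0.2313, 0.0217], [323.0, 198.0], 0.0002)
target [0.387, 0.2313, 0.0217]
shift [ -0.   -0.4 102.8] yaw -95.2 | now [0.3873 0.2313 0.3208] ang 84.8 q6 26.6 t 81.92 op 0.0513 F [-0.   0.5  0.1] tilt -1.0
```

step_arm(
  commands=[
    [60,[0,0,50],0],
    [60,[0,0,95],0],
    [60,[0,0,102],0],
    [60,[0,0,102],0],
    [15,[0,0,102],0],
    [15,[0,0,102],0],
    [15,[0,0,102],0],
    [15,[0,0,102],0],
    [15,[0,0,50],0],
    [15,[0,0,0],0],
    [15,[0,0,-50],0],
    [15,[0,0,-50],0],
  ],
)

```text
t: 83.42
tool_pos: [0.3881, 0.232, 0.3761]
tool_rot: [2.317, 2.116, 0.016]
contact_force: [-0.8, 0.2, -1.2]
opening: 0.0211
grip_force: 30.1
```

```bash
python3 -c "
from h import *
a=np.radians(85);go(.438+.0515*np.cos(a),-.174+.0515*np.sin(a),.37,85)"
```

```text
shift [-348.3   86.2    5.3] yaw -0.2 | now [0.3881 0.232  0.3761] ang 84.8 q6 26.6 t 83.42 op 0.0211 F [-0.8  0.2 -1.2] tilt -0.99994
```

step_arm(
  commands=[
    [15,[-347,86,0],0],
    [15,[-347,86,0],0],
    [15,[-347,86,0],0],
    [15,[-347,86,0],0],
    [15,[-347,86,0],0],
    [15,[-347,86,0],0],
    [15,[-347,86,0],0],
    [15,[-347,86,0],0],
    [15,[-347,86,0],0],
    [15,[-347,86,0],0],
  ],
)

```text
t: 84.68
tool_pos: [0.4413, -0.1208, 0.3702]
tool_rot: [-2.318, -2.121, -0.0]
contact_force: [0.3, -0.1, -1.2]
opening: 0.0213
grip_force: 29.9
```

```bash
python3 tn.py .4425 -.1227 .2555 85
```

```text
shift [ -1.6   1.3 114.8] yaw -0.1 | now [ 0.4413 -0.121   0.3703] ang 84.9 q6 -19.6 t 84.72 op 0.0209 F [-0.6  0.  -1.4] tilt -1.0
```

step_arm(
  commands=[
    [15,[-1.3,1,60],0],
    [15,[-1.3,1,100],0],
    [15,[-1.3,1,112],0],
    [15,[-1.3,1,115],0],
    [15,[-1.3,1,115],0],
    [15,[-1.3,1,115],0],
    [42,[-1.3,1,115],0],
    [42,[-1.3,1,115],0],
    [42,[-1.3,1,80],0],
    [50,[-1.3,1,20],0],
    [60,[-1.3,1,0],0],
    [60,[-1.3,1,0],0],
  ],
)

```text
t: 86.22
tool_pos: [0.4426, -0.1234, 0.3723]
tool_rot: [2.317, 2.116, 0.003]
contact_force: [0.3, 0.2, -0.4]
opening: 0.0513
grip_force: 0.0
```

```bash
python3 tn.py .375 -.302 .25 180;python3 tn.py .40 -.22 .40 180
```

```text
([0.4435, -0.1244, 0.0214], [322.0, 194.0], 0.0003) R 0.0499 phi 84.0
([0.4903, -0.163, 0.0213], [376.0, 229.0], 0.0003) R 0.0534 phi 12.0
([0.3893, -0.1562, 0.0214], [267.0, 231.0], 0.0003) R 0.0519 phi 160.0
([0.4431, -0.1737, 0.0214], [327.0, 246.0], 0.0003) R 0.0051 phi 3.0
([0.4066, -0.2155, 0.0212], [290.0, 296.0], 0.0003) R 0.052 phi -127.0
shift [-184.1  -50.8  120.2] yaw -95.2 | now [ 0.4422 -0.1232  0.3702] ang 84.8 q6 -19.7 t 86.28 op 0.051 F [-0.  -0.3 -1.1] tilt -1.0
([0.4435, -0.1244, 0.0215], [324.0, 195.0], 0.0003) R 0.0499 phi 84.0
([0.4903, -0.1628, 0.0212], [378.0, 230.0], 0.0002) R 0.0535 phi 12.0
([0.3893, -0.156, 0.0212], [269.0, 232.0], 0.0003) R 0.0519 phi 160.0
([0.4432, -0.1734, 0.0211], [328.0, 247.0], 0.0002) R 0.0052 phi 7.0
([0.4061, -0.2158, 0.0216], [291.0, 297.0], 0.0003) R 0.0526 phi -127.0
shift [-100.3  -33.   -31.1] yaw -95.2 | now [ 0.4419 -0.1231  0.3689] ang 84.8 q6 -19.7 t 86.33 op 0.0516 F [-0.7  0.2  0.1] tilt -1.0
```

step_arm(
  commands=[
    [60,[-184,-51,0],-10],
    [60,[-184,-51,0],-20],
    [60,[-184,-51,0],-30],
    [60,[-184,-51,0],-40],
    [60,[-184,-51,0],-50],
    [60,[-184,-51,0],-60],
    [60,[-184,-51,0],-70],
    [60,[-184,-51,0],-80],
    [60,[-184,-51,30],-90],
    [60,[-184,-51,80],-95],
    [60,[-184,-51,120],-95],
    [60,[-184,-51,120],-95],
  ],
)

```text
t: 87.82
tool_pos: [0.3729, -0.2998, 0.2445]
tool_rot: [-0.005, -3.133, -0.014]
contact_force: [-0.3, -0.3, 1.2]
opening: 0.0514
grip_force: 0.0
```

Run:
```python
from h import *
go(.438,-.174,.40,180)
im,i=snap('wrist','w15.png')
im=im[:,:,::-1]
E_=np.array(i['extrinsics']);K=np.array(i['camera_matrix'])
def pf(P):
    c=E_[:3,:3].T@(np.array(P)-E_[:3,3]); th=np.arctan2(np.hypot(c[0],c[1]),c[2]); n=c[:2]/np.hypot(c[0],c[1]); return (K[:2,2]+K[0,0]*th*n).round(1)
d=E_[:2,3]-np.array([.423,-.302]); d/=np.linalg.norm(d); a=np.array([.423,-.302])
for z in (.081,.079,.077,.075): print(z,pf([*(a+.006*d),z]),pf([*(a+.0067*d),z]),pf([*(a+.021*d),z]))
u=int(round(pf([*(a+.0067*d),.077])[0]))
for v in range(292,336): print(v,im[v,u-2:u+2].mean(0).astype(int)[::-1], end=';')
```

```text
shift [ -63.4  127.4 -154.9] yaw -0.2 | now [ 0.3729 -0.2998  0.2445] ang 179.8 q6 -137.5 t 87.83 op 0.0514 F [-0.3 -0.3  1.2] tilt -0.99993
0.081 [318.7 335.7] [318.7 334.8] [318.8 315.4]
0.079 [318.7 333.4] [318.7 332.5] [318.8 313.2]
0.077 [318.7 331.2] [318.7 330.3] [318.8 311. ]
0.075 [318.7 329. ] [318.7 328.1] [318.8 308.9]
292 [77 60 31];293 [80 63 35];294 [77 60 32];295 [79 61 35];296 [79 62 36];297 [78 61 31];298 [79 62 35];299 [79 62 32];300 [78 61 32];301 [79 63 33];302 [78 61 33];303 [76 60 32];304 [98 76 42];305 [137 111  64];306 [146 117  68];307 [72 57 32];308 [104  83  46];309 [174 150  87];310 [210 182 112];311 [203 171 106];312 [201 169 103];313 [201 170 103];314 [201 170 103];315 [201 170 104];316 [200 169 103];317 [202 172 106];318 [201 171 104];319 [200 169 101];320 [201 172 105];321 [202 172 106];322 [201 172 106];323 [201 171 103];324 [203 173 106];325 [205 175 106];326 [139 110  61];327 [149 118  68];328 [158 126  69];329 [78 81 77];330 [69 50 51];331 [73 15 15];332 [74 14 14];333 [71 10 12];334 [67 15 13];335 [135  26  22];
```

Run:
```python
from h import *
im,i=snap('wrist','w16.png'); print(monitor.get_obs()['tool_pos'].round(4))
b=im.astype(int)
E_=np.array(i['extrinsics']);K=np.array(i['camera_matrix'])
def pf(P):
    c=E_[:3,:3].T@(np.array(P)-E_[:3,3]); th=np.arctan2(np.hypot(c[0],c[1]),c[2]); n=c[:2]/np.hypot(c[0],c[1]); return (K[:2,2]+K[0,0]*th*n)
a=np.array([.423,-.302])
for r in (.011,.0135,.016):
    row=[]
    for t in range(0,360,10):
        u,v=pf([a[0]+r*np.cos(np.radians(t)),a[1]+r*np.sin(np.radians(t)),.0755]).round().astype(int)
        row.append(int(b[v,u].sum()) if 0<=v<400 else -1)
    print(r,row)
d=E_[:2,3]-a; d/=np.linalg.norm(d)
for z in (.077,.075): print(z,pf([*(a+.006*d),z]).round(1),pf([*(a+.0067*d),z]).round(1),pf([*(a+.021*d),z]).round(1))
u=int(round(pf([*(a+.0067*d),.077])[0]))
print([(v,im[v,u-2:u+2].mean(0).astype(int).tolist()) for v in list(range(300,312))+list(range(320,338))])
```

```text
[ 0.3746 -0.3017  0.2499]
0.011 [560, 323, 628, 207, 446, 475, 479, 471, 475, 476, 479, 469, 467, 473, 480, 480, 476, 473, 480, 475, 482, 477, 469, 470, 468, 383, 92, 503, 463, 481, 473, 458, 167, 613, 378, 561]
0.0135 [161, 101, 109, 215, 511, 466, 475, 473, 471, 470, 469, 478, 474, 472, 476, 481, 484, 473, 468, 480, 479, 475, 484, 474, 471, 466, 34, 481, 477, 467, 474, 501, 212, 83, 33, 10]
0.016 [75, 27, 69, 43, 81, 289, 489, 474, 474, 465, 476, 474, 477, 482, 483, 468, 490, 480, 468, 470, 473, 475, 472, 478, 470, 492, 162, 477, 484, 482, 497, 155, 50, 36, 70, 44]
0.077 [321.8 325.4] [321.8 324.5] [321.7 305.2]
0.075 [321.8 323.3] [321.8 322.4] [321.7 303.1]
[(300, [179, 149, 89]), (301, [113, 89, 49]), (302, [75, 55, 29]), (303, [166, 142, 84]), (304, [199, 172, 104]), (305, [203, 173, 105]), (306, [201, 168, 104]), (307, [200, 169, 102]), (308, [200, 169, 103]), (309, [201, 170, 103]), (310, [200, 168, 102]), (311, [200, 168, 102]), (320, [192, 163, 98]), (321, [141, 111, 63]), (322, [149, 119, 69]), (323, [131, 109, 72]), (324, [64, 73, 80]), (325, [72, 7, 7]), (326, [70, 8, 8]), (327, [72, 10, 11]), (328, [66, 13, 13]), (329, [125, 25, 23]), (330, [131, 39, 35]), (331, [76, 79, 80]), (332, [53, 57, 58]), (333, [36, 39, 41]), (334, [65, 64, 66]), (335, [77, 78, 77]), (336, [35, 36, 36]), (337, [72, 73, 75])]
```

Measured: the index line sits at -100° instead of -28°, and the front edge gives z ≈ 75 mm. The tipped pot's knob turned the collar back about 72° (2 mm), so I put it right.

step_arm(
  commands=[
    [60,[0,0,-30],0],
    [60,[-48,0,-30],10],
    [60,[-48,0,-30],20],
    [60,[-48,0,-30],30],
    [60,[-48,0,-30],40],
    [60,[-48,0,-30],50],
    [60,[-48,0,-30],60],
    [60,[-48,0,-30],70],
    [60,[-48,0,-30],80],
    [60,[-48,0,-30],90],
    [60,[-48,0,-30],100],
    [60,[-48,0,-30],110],
  ],
)

```text
t: 89.42
tool_pos: [0.4234, -0.3026, 0.2831]
tool_rot: [2.578, 1.788, 0.001]
contact_force: [-0.3, -0.8, 0.3]
opening: 0.0509
grip_force: 0.0
```

```bash
python3 -c "
from h import *
go(.423,-.302,.067,65,True)"
```

```text
shift [ 0.6 -0.9 61.1] yaw 4.5 | now [ 0.4234 -0.3026  0.2831] ang 69.5 q6 -23.2 t 89.42 op 0.0509 F [-0.3 -0.8  0.3] tilt -0.99999
```

step_arm(
  commands=[
    [60,[0,0,30],0],
    [60,[0,0,58],0],
    [60,[0,0,58],0],
    [60,[0,0,58],0],
    [30,[0,0,58],0],
    [30,[0,0,58],0],
    [30,[0,0,58],0],
    [30,[0,0,58],0],
  ],
  squeeze=40,
)

```text
t: 90.42
tool_pos: [0.4225, -0.3024, 0.225]
tool_rot: [-2.574, -1.797, 0.004]
contact_force: [-10.3, 3.4, 10.2]
opening: 0.0405
grip_force: 39.2
```

step_arm(
  commands=[
    [30,[0,0,-0.3],-9],
    [30,[0,0,-0.5],-18],
    [30,[0,0,-0.8],-27],
    [30,[0,0,-1],-36],
    [30,[0,0,-1.3],-45],
    [30,[0,0,-1.5],-54],
    [30,[0,0,-1.8],-63],
    [30,[0,0,-2],-73],
    [30,[0,0,-2],-73],
    [30,[0,0,-2],-73],
  ],
)

```text
t: 91.68
tool_pos: [0.4229, -0.3022, 0.2271]
tool_rot: [-1.001, -2.976, 0.0]
contact_force: [-8.0, 4.8, 9.6]
opening: 0.0406
grip_force: 39.3
```

step_arm(
  commands=[
    [45,[0,0,0],0],
    [60,[0,0,0],0],
    [60,[0,0,0],0],
    [60,[0,0,-40],0],
    [60,[0,0,-60],0],
    [60,[0,0,-60],0],
  ],
)

```text
t: 92.42
tool_pos: [0.4235, -0.3027, 0.2867]
tool_rot: [1.0, 2.973, -0.003]
contact_force: [-0.3, 0.6, 0.6]
opening: 0.051
grip_force: 0.0
```

```bash
python3 -c "
from h import *
go(.374,-.302,.25,180)"
```

```text
shift [ 40.  -29.3  36.5] yaw -37.2 | now [ 0.4235 -0.3027  0.2867] ang 142.8 q6 -96.6 t 92.42 op 0.051 F [-0.3  0.6  0.6] tilt -0.99999
```

step_arm(
  commands=[
    [60,[40,-29,0],-10],
    [60,[40,-29,0],-20],
    [60,[40,-29,0],-30],
    [60,[40,-29,20],-37],
    [60,[40,-29,36],-37],
    [60,[40,-29,36],-37],
    [60,[40,-29,36],-37],
    [60,[40,-29,36],-37],
  ],
)

```text
t: 93.42
tool_pos: [0.3736, -0.3012, 0.249]
tool_rot: [0.006, 3.141, -0.002]
contact_force: [0.1, 0.2, 0.2]
opening: 0.0513
grip_force: 0.0
```

Run:
```python
from h import *
im,i=snap('wrist','w17.png'); print(monitor.get_obs()['tool_pos'].round(4))
b=im.astype(int)
E_=np.array(i['extrinsics']);K=np.array(i['camera_matrix'])
def pf(P):
    c=E_[:3,:3].T@(np.array(P)-E_[:3,3]); th=np.arctan2(np.hypot(c[0],c[1]),c[2]); n=c[:2]/np.hypot(c[0],c[1]); return (K[:2,2]+K[0,0]*th*n)
a=np.array([.423,-.302])
for r in (.0135,):
    print([int(b[tuple(pf([a[0]+r*np.cos(np.radians(t)),a[1]+r*np.sin(np.radians(t)),.077]).round().astype(int)[::-1])].sum()) for t in range(40,330,10)])
d=E_[:2,3]-a; d/=np.linalg.norm(d)
for z in (.079,.077,.075): print(z,pf([*(a+.006*d),z]).round(1),pf([*(a+.0067*d),z]).round(1),pf([*(a+.021*d),z]).round(1))
u=int(round(pf([*(a+.0067*d),.077])[0]))
print([(v,im[v,u-2:u+2].mean(0).astype(int).tolist()) for v in list(range(298,310))+list(range(316,332))])
go(.374,-.24,.37,180)
```

```text
[ 0.3737 -0.3012  0.2491]
[485, 465, 478, 472, 481, 476, 473, 473, 479, 479, 469, 468, 476, 470, 473, 477, 470, 473, 473, 470, 470, 474, 469, 474, 465, 480, 463, 472, 478]
0.079 [324.  324.9] [324. 324.] [323.9 304.6]
0.077 [324.  322.8] [324.  321.9] [323.9 302.5]
0.075 [324.  320.6] [324.  319.7] [323.9 300.5]
[(298, [82, 64, 38]), (299, [123, 99, 54]), (300, [89, 70, 39]), (301, [77, 58, 30]), (302, [150, 132, 74]), (303, [196, 175, 105]), (304, [205, 179, 109]), (305, [201, 171, 104]), (306, [201, 171, 104]), (307, [200, 171, 103]), (308, [200, 170, 104]), (309, [200, 171, 103]), (316, [200, 170, 103]), (317, [201, 171, 105]), (318, [200, 169, 102]), (319, [203, 173, 105]), (320, [194, 164, 97]), (321, [133, 107, 60]), (322, [85, 33, 19]), (323, [67, 8, 7]), (324, [73, 13, 16]), (325, [71, 15, 8]), (326, [104, 21, 19]), (327, [148, 27, 25]), (328, [73, 77, 78]), (329, [71, 78, 77]), (330, [27, 26, 29]), (331, [57, 59, 60])]
shift [  -0.2   61.1 -121. ] yaw -0.2 | now [ 0.3737 -0.3012  0.2491] ang 179.8 q6 -137.6 t 93.47 op 0.0512 F [ 0.2 -0.1 -0. ] tilt -1.0
```

The collar is back at the mark: front edge row 302 against 302.5 predicted, and the ring touches the top face. One last check of the pots, with the arm raised and clear.

step_arm(
  commands=[
    [60,[0,0,-60],0],
    [60,[0,0,-120],0],
    [60,[-10,60,-130],0],
    [60,[-40,120,-140],0],
    [60,[-40,120,-140],0],
    [60,[-40,120,-140],0],
    [60,[-40,120,-140],0],
  ],
)

```text
t: 94.35
tool_pos: [0.4134, -0.1821, 0.3879]
tool_rot: [-0.008, -3.141, -0.0]
contact_force: [0.3, -0.2, 0.1]
opening: 0.0512
grip_force: 0.0
```

```bash
python3 tn.py .375 -.302 .25 180
python3 - <<'E'
from h import *
s,i=snap('scene','s9.png'); h=cv2.cvtColor(s,cv2.COLOR_RGB2HSV)[165:225,370:470]
m=((h[...,0]<18)&(h[...,1]>120)&(h[...,2]>120)).astype(np.uint8)
t,j=snap('top','t9.png'); print(m.sum())
h2=cv2.cvtColor(t,cv2.COLOR_RGB2HSV)[180:250,240:340]; m2=((h2[...,0]<18)&(h2[...,1]>120)).astype(np.uint8)
k,l,st,ce=cv2.connectedComponentsWithStats(m2); print('board leftovers',[(ce[a]+[240,180],st[a,4]) for a in range(1,k) if st[a,4]>25])
# bystanders: image change behind the stand between start and now
a=cv2.imread('pics/top0.png')[180:232,355:440].astype(int);b=cv2.cvtColor(t,cv2.COLOR_RGB2BGR)[180:232,355:440].astype(int);print('bystander diff px',(np.abs(a-b).max(2)>60).sum())
E
```

```text
([0.3904, -0.1548, 0.0216], [354.0, 165.0], 0.0003) R 0.0513 phi 158.0
([0.4073, -0.215, 0.0216], [289.0, 183.0], 0.0002) R 0.0512 phi -127.0
([0.4003, -0.1677, 0.024], [426.0, 210.0], nan) R 0.0382 phi 171.0
([0.444, -0.1726, 0.0213], [339.0, 242.0], 0.0003) R 0.0062 phi 13.0
([0.4446, -0.1229, 0.0215], [385.0, 221.0], 0.0003) R 0.0515 phi 83.0
([0.4747, -0.2105, 0.0213], [296.0, 251.0], 0.0002) R 0.0518 phi -45.0
shift [  37.6 -120.1  137.8] yaw -0.3 | now [ 0.4133 -0.1822  0.3878] ang 179.7 q6 -122.9 t 94.4 op 0.0511 F [ 0.5  0.1 -0.4] tilt -1.0
105
board leftovers [(array([316.35962145, 237.21293375]), np.int32(1268)), (array([252.66203704, 245.75      ]), np.int32(216))]
bystander diff px 3093
```

```bash
python3 -c "
from station import finish_job
print(finish_job())"
```

```text
the job is handed in; nothing more can be done
None
```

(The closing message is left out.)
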